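Pack the two-layer reagent kit box

TASK

Pack away the blue test-kit box: take the orange-capped bottle out of the slanted bottle rack and stand it in the empty cavity beside the three orange-capped bottles already there, then fit the yellow divider flat over the bottles with its partition up, and stand the orange vial rack lengthwise on the divider, on either side of the partition. Lower each piece in and let go of it; do not let it drop. Leave the black-capped bottles in the slanted rack and do not disturb the phone, the timer or the pipette.

Things in the scene. Friction and masses are not known exactly. Their poses are not given: they have to be found in the camera images.
- kit_box: open blue box fixed on the bench, outside 184 x 144 x 90 mm (x, y, z), walls and floor 4 mm, inside 176 x 136 mm; origin at the centre of its underside, x along its long side, z up. Grey foam inside, top 49 mm above the bench, has four cavities 46 x 46 mm at x = -42 or +42, y = -32 or +32 mm, their floors 4 mm above the bench
- ledge (a point): middle of the box, level with the tops of its four grey corner posts (14 x 14 mm, 74 mm above the bench) on which the underside of the divider comes to rest; axes as kit_box
- cavity (a point): centre of the floor of the one empty cavity, at (-42, +32, 4) mm in the box's frame; the three other cavities are occupied
- packed_b: bottle with orange cap already in the box, in the cavity at (+42, +32) mm; same shape as kit_bottle; loose, origin at the centre of its underside
- packed_c: as packed_b, in the cavity at (-42, -32) mm
- packed_d: as packed_b, in the cavity at (+42, -32) mm
- slant_rack: fixed teal rack, 190 mm wide (y) on a 110 x 200 mm aluminium base; origin on the bench at mid width, z up. It leans 34 degrees (0.6 rad): three round pockets, at y = -64, 0, +64 mm, 41 mm wide and 34 mm deep, lean with their mouths to its -x side, which roughly faces the robot
- kit_bottle: white bottle with orange cap, 66 mm tall, 45 g: body 38 mm across up to 40 mm, neck, then cap 26 mm across from 47 mm to the top. Origin at the centre of its underside, z along its axis to the cap; x and y mean nothing. Starts in any one of the slanted rack's pockets, axis along the pocket, 34 degrees from vertical, upper 32 mm exposed; draw it out along its axis
- black_bottle_a: the same bottle with a black cap, in another pocket of the slanted rack; stays there
- black_bottle_b: the same bottle with a black cap, in another pocket of the slanted rack; stays there
- divider: yellow panel lying on the bench, 166 x 126 x 4 mm (x, y, z), 90 g, with an upright partition along its middle: 100 mm long (x), 12 mm thick (y), rising 20 mm above the panel (top 24 mm above the underside); picked up by this partition. Origin at the centre of the underside, z up. Goes into the box either way round, x along the box's x, 5 mm of play each side
- vial_rack: orange block with a row of eight fixed white-capped vials, standing on the bench, 116 x 30 x 40 mm (x, y, z), caps to 46 mm, 120 g. Origin at the centre of the underside, x along its length, z up. On the divider there is a 57 mm wide space for it on each side of the partition; it then stands 28 mm above the box's rim
- phone: black phone lying on the bench, 72 x 150 x 9 mm, origin under its centre; leave alone
- timer: white square timer lying on the bench, 62 x 62 x 19 mm, origin under its centre; leave alone
- pipette: grey and white pipette lying on the bench behind the box, about 245 mm long (along its x) and 30 mm high, origin on the bench near its middle; leave alone
Mind the look-alikes: they are no part of the job. Leave any green look-alike of the kit_box alone.

How it is judged:
On the way, in this order (a step that is already met when the one before it is completed fails the run):
1. the orange-capped bottle stands in the empty cavity, released (horizontal distance between kit_bottle and cavity below 0.012 m and z of kit_bottle in the frame of kit_box below 0.01 m and angle between kit_bottle's own z axis and vertical below 0.15 rad and contact force between kit_bottle and the fingers below 0.1 N), for 0.2 s.
2. the divider lies flat on the corner posts, partition up, released (horizontal distance between divider and kit_box below 0.015 m and z of divider in the frame of kit_box between 0.07 and 0.079 m and angle between divider's own z axis and vertical below 0.05 rad and contact force between divider and the fingers below 0.1 N), for 0.2 s.
3. the vial rack stands lengthwise on the divider beside the partition, released (z of vial_rack in the frame of divider between 0 and 0.009 m and angle between vial_rack's own z axis and vertical below 0.08 rad and angle between the x axis of vial_rack and the x axis of divider, either way round below 0.25 rad and x of vial_rack in the frame of divider between -0.035 and 0.035 m and (y of vial_rack in the frame of divider between 0.017 and 0.053 m or y of vial_rack in the frame of divider between -0.053 and -0.017 m) and contact force between vial_rack and the fingers below 0.1 N), for 0.2 s.
At the end, for the whole second after the job is handed in: Bottle in the empty cavity (12 mm, upright); packed bottles in theirs; divider on the posts, partition up (centre 15 mm, height 70-79 mm, tilt 0.05 rad); vial rack upright on it, lengthwise (0.25 rad), 17-53 mm to one side of the partition, within 35 mm of its middle; all at rest, let go (horizontal distance between kit_bottle and cavity below 0.012 m and z of each of kit_bottle, packed_b, packed_c, packed_d in the frame of kit_box below 0.01 m and angle between each of kit_bottle, packed_b, packed_c, packed_d's own z axis and vertical below 0.15 rad and horizontal distance between divider and kit_box below 0.015 m and z of divider in the frame of kit_box between 0.07 and 0.079 m and angle between divider's own z axis and vertical below 0.05 rad and z of vial_rack in the frame of divider between 0 and 0.009 m and angle between vial_rack's own z axis and vertical below 0.08 rad and angle between the x axis of vial_rack and the x axis of divider, either way round below 0.25 rad and x of vial_rack in the frame of divider between -0.035 and 0.035 m and (y of vial_rack in the frame of divider between 0.017 and 0.053 m or y of vial_rack in the frame of divider between -0.053 and -0.017 m) and linear speed of each of kit_bottle, divider, vial_rack below 0.02 m/s); the robot touches nothing.
It fails at once if a piece was dropped into the box (over 0.8 m/s within 100 mm of the box's centre and below 140 mm) ((horizontal distance between kit_bottle and kit_box below 0.1 m and z of kit_bottle in the frame of kit_box below 0.14 m and linear speed of kit_bottle above 0.8 m/s) or (horizontal distance between divider and kit_box below 0.1 m and z of divider in the frame of kit_box below 0.14 m and linear speed of divider above 0.8 m/s) or (horizontal distance between vial_rack and kit_box below 0.1 m and z of vial_rack in the frame of kit_box below 0.14 m and linear speed of vial_rack above 0.8 m/s)).
It fails at once if a black-capped bottle was moved by more than 30 mm (distance of any of black_bottle_a, black_bottle_b from where it was at the start of the episode above 0.03 m).
It fails at once if the phone, the timer or the pipette was moved by more than 30 mm (distance of any of phone, timer, pipette from where it was at the start of the episode above 0.03 m).
It also fails if it takes over 69 s, if anything falls off the work surface, if the arm or the gripper's body presses on something with over 40 N, if the wrist force passes 120 N, or if a joint passes its speed limit or range.

ROBOT

A 6-joint arm with a two-finger parallel gripper is mounted at the origin on the work surface. World frame = base frame: x ahead of the robot, y to its left, z up, the work surface at z = 0. Lengths are in m, angles in rad, forces in N, time in s.
With the tool pointing down it reaches from about 0.35 to 0.8 m from the base axis. Payload 7.3 kg.
Tool frame: the origin (TCP) lies midway between the tips of the shut fingers; the grasp point (between the pads) lies robot.grasp_offset behind it (robot.grasp_offset is the distance from the TCP to the grasp point, in m); z points along the fingers, y is the direction in which the jaws open and shut (so a half turn about z gives the same grasp; the last joint's range is limited). The gripper opens to 85 mm and grips with 20 to 120 N. Pads are 22 mm wide; open, the fingers measure 114 mm over their backs; the gripper's body (76 mm by 85 mm) begins 54 mm behind the grasp point. The pads swing forward as they close: fully open they stand 13 mm farther back than shut.
Start: joints at [-1.392, 0.342, 1.524, -0, 1.275, -0.146], TCP at [0.168, -0.498, 0.231] pointing down, gripper open.
Joint ranges: [-2.53, 2.53], [-0.77, 2.02], [0.04, 2.7], [-1, 4.14], [0.28, 2.66], [-3.11, 3.11]. Speed limits (rad/s): [2.57, 2.57, 3.14, 3.14, 3.14, 3.14].

INTERFACE

Orientations are given as a rotation vector (axis times angle).
In Python, from station import robot, optics gives the robot as it stands.
- The arm moves only by the tool step_arm, never from a script. Its argument "commands" is a list of rows, each an object of numbers: "fingers": the gripper command: -1 is shut, 1 is fully open, values between are in proportion; "x", "y", "z": the shift along the tool's x, y, z in mm; "ax", "ay", "az": the turn, a rotation vector about the tool's x, y, z in rad. A call has 1 to 10 rows; each row shifts and turns the commanded pose from where the row before left it, along the tool's axes as they then stand; what a row does not reach is not made up. A row lasts 1/8 s, in which the tool goes at most 62.5 mm and 10.7 degrees, less where a joint would pass 70% of its speed; a pose out of reach is approached as far as the arm can. A call is refused whole if a number of a shift passes 62.5 or a number of a turn 0.188, either way. A call with a gripper value outside its range is refused whole. The fingers move at their own pace and stop on an object; "squeeze" is the grip in N (left out, the last holds). Time passes only in rows, so rows that do not move let the fingers close. It gives the time, the measured TCP pose, the force and the opening at its end, in the units of the state.
- robot.get_state(): the state, without advancing time (a new reading comes with each control period).
- optics.read_camera(name): name is "scene" or "top" or "wrist"; returns a dict with "img" (400x640x3 uint8, red, green, blue), "range_z" (400x640 float32, m along the optical axis (not along the pixel's ray), 0 where there is no reading), "vfov" (degrees; the focal length in pixels is half the picture's height over the tangent of half this angle, whatever the lens; pixels are square), "cx", "cy" (the principal point, pixels), "R" (3x3) and "t" (3): a world point X has camera coordinates R X + t; the wrist camera has in their place "mount" (4x4, takes a point from camera to tool coordinates, whose origin is the TCP and whose axes are the flange's). Camera axes: x right, y down, z forward; pixel columns grow to the right and rows downward; lengths in m; the calibration is good to about 2 mm. A picture is of the moment at which its call begins: read the wrist's pose just before it.
- robot.sign_off(): hands the job in, once; it reports no verdict.
The state is a dict: "t": time; "joints": joint angles; "qd": joint speeds; "joint_torque": joint torques, N m; "tcp_pos": TCP position; "orientation": TCP orientation; "ft_force": force on the tool from outside, world axes, zero at the start; "ft_torque": the same for the moment, N m; "opening": finger opening in m.
Only numpy, scipy, OpenCV 4.12 (cv2) and the standard library are available. Lean on these libraries where they do the work, as an engineer would, in place of code of your own. Each camera call takes 0.05 s, during which the arm holds its last target. There are 200 camera calls.

## Working session

There is one attempt and no reset: what is moved stays moved. The work goes in short steps, Python scripts to look and compute and a tool call to move; the robot and the scene stay as the last step left them, time stands still between calls to the robot, and variables do not carry over. Pictures are saved under pics/ and viewed, on a budget of 10 in all, crops included, one or two more only if the job needs it, and the job is handed in when it is done.

Besides the shell and the picture viewer there is one more tool, called after ">>>" by a JSON object that holds its "api" and its "payload", one argument or row to a line. step_arm: Moves the arm, as the interface text tells. Its arguments: {"type":"object","properties":{"commands":{"type":"array","items":{"type":"object","properties":{"fingers":{"type":"number"},"x":{"type":"number"},"y":{"type":"number"},"z":{"type":"number"},"ax":{"type":"number"},"ay":{"type":"number"},"az":{"type":"number"}}}},"squeeze":{"type":"number"}},"required":["commands"]}

```bash
ls; mkdir -p pics
cat > h.py <<'E'
import numpy as np, cv2
from station import robot, optics
from scipy.spatial.transform import Rotation as Ro
def cam(n):
    s=robot.get_state(); c=optics.read_camera(n); c['f']=200/np.tan(np.radians(c['vfov'])/2)
    if 'mount' in c:
        T=np.eye(4);T[:3,:3]=Ro.from_rotvec(s['orientation']).as_matrix();T[:3,3]=s['tcp_pos']
        M=T@np.array(c['mount']);c['R']=M[:3,:3].T;c['t']=-M[:3,:3].T@M[:3,3]
    c['R']=np.array(c['R']);c['t']=np.array(c['t']);return c
def cloud(c):
    v,u=np.mgrid[:400,:640];z=c['range_z']
    P=np.stack([(u-c['cx'])/c['f']*z,(v-c['cy'])/c['f']*z,z],-1)
    return (P-c['t'])@c['R']
def ray(c,u,v,h):
    d=np.array([(u-c['cx'])/c['f'],(v-c['cy'])/c['f'],1])@c['R'];o=-c['R'].T@c['t']
    return o+d*(h-o[2])/d[2]
def save(c,n): cv2.imwrite('pics/'+n,c['img'][:,:,::-1])
E
python3 - <<'E'
from h import *
s=robot.get_state();print(s, robot.grasp_offset)
a=[]
for n in('scene','top'):
    c=cam(n);a.append(c['img']);np.savez(n,**c);print(n,c['f'],c['cx'],c['cy'],-c['R'].T@c['t'],c['R'][2], (c['range_z']>0).mean())
for n,i in zip('ab',a): cv2.imwrite(f'pics/{n}.png',cv2.resize(i[:,:,::-1],(800,500)))
E
```

```text
pics
{'t': 0.0, 'joints': array([-1.39201148e+00,  3.42736901e-01,  1.52503849e+00,  1.53194883e-05,
        1.27541429e+00, -1.46021492e-01]), 'qd': array([-0.00076398, -0.00116843, -0.00169029,  0.00019816, -0.00067633,
       -0.00051681]), 'joint_torque': array([-2.58022854e-03, -4.33682585e+01, -2.46013016e+01, -3.53315554e-04,
        7.72548403e-03,  1.19603621e-05]), 'tcp_pos': array([ 0.16748104, -0.49713172,  0.23061112]), 'orientation': array([-3.09867931e+00, -5.07699649e-01,  1.80711776e-05]), 'ft_force': array([-0.32684795,  0.04181498,  0.41439752]), 'ft_torque': array([ 0.0061884 , -0.01147674, -0.00329546]), 'opening': 0.0855421549490512} 0.0187
scene 417.4625321607668 319.16597136791097 196.178993372119 [1.15358523 0.48563746 0.64658644] [-0.64896869 -0.52669554 -0.54902774] 0.99580859375
top 397.16056747075805 316.67808866750875 201.68431401328434 [ 0.36970933 -0.05437791  1.2696193 ] [ 0.09752291  0.00784321 -0.99520237] 0.99575390625
```

View pics/a.png

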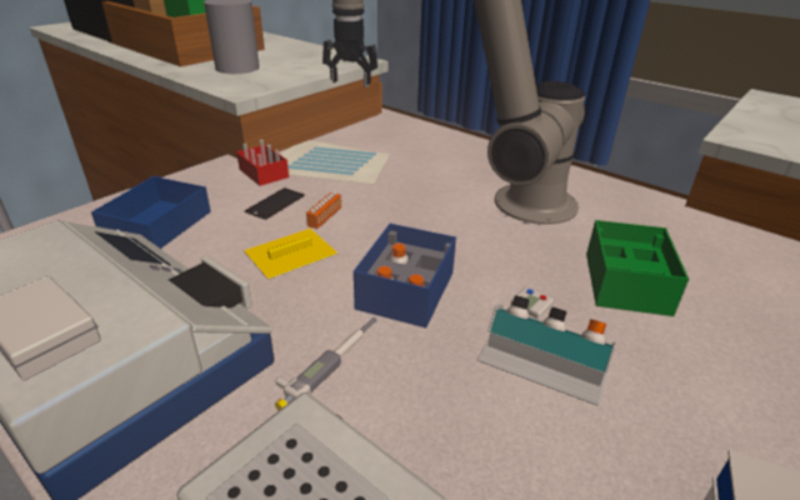

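View pics/b.png

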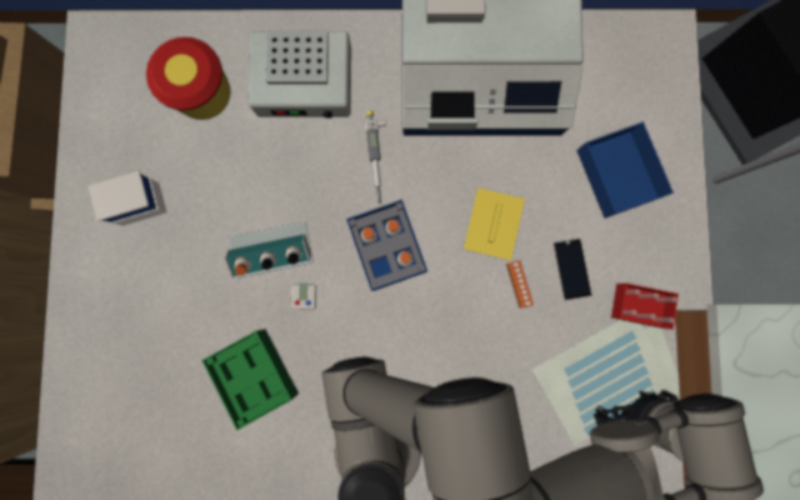

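The scene picture (800x500) shows the orange-capped bottle at (597,328), next to the green look-alike box at (637,265). The kit box is at (405,275) and a plain blue decoy tray at (150,208). In the top picture, the things I could confuse are:

| Wanted | Chosen | Look-alikes |
|---|---|---|
| Orange-capped bottle | (241,265), left end of the slanted rack | Packed orange caps (368,233), (393,226), (405,258); black caps (267,260), (293,255) |
| Kit box | (387,245), grey foam with its empty cavity at (380,266) | Blue tray (625,170), green box (250,378) |
| Vial rack | Orange (520,283) | Red rack (645,305) |
| Divider | Yellow (495,223) | none seen |

```bash
cat > m.py <<'E'
from h import *
c=dict(np.load('top.npz'));P=cloud(c);hsv=cv2.cvtColor(c['img'],cv2.COLOR_RGB2HSV)
H,S,V=[hsv[...,i].astype(int) for i in range(3)]
def reg(x0,x1,y0,y1):
    m=np.zeros((400,640),bool);m[int(y0*.8):int(y1*.8),int(x0*.8):int(x1*.8)]=1;return m
def rect(m,name,h):
    n,l,st,ce=cv2.connectedComponentsWithStats(m.astype(np.uint8));k=1+st[1:,4].argmax();m=l==k
    v,u=np.nonzero(m);q=np.array([ray(c,a,b,h)[:2] for a,b in zip(u,v)],np.float32)*1000
    (x,y),(w,d),a=cv2.minAreaRect(q)
    if w<d: w,d,a=d,w,a+90
    z=P[m][:,2]*1000
    print(name,'ctr',np.round([x,y],1),'size',np.round([w,d],1),'ang',round(a,1),'n',m.sum(),'z pct',np.round(np.percentile(z,[5,50,95]),1),'px',ce[k].round(),'mean',q.mean(0).round(1))
blue=(H>100)&(H<130)&(S>80);Z=P[...,2]
r=reg(335,440,190,300)
rect((blue|(Z>.08))&r&(Z>.075),'box rim',.09)
yel=(H>18)&(H<34)&(S>130)
rect(yel&reg(450,540,170,275),'divider',.004)
rect(yel&reg(450,540,170,275)&(Z>.016),'partition',.024)
rect((H<16)&(S>120)&reg(500,540,250,315),'vial',.04)
rect((H<16)&(S>120)&reg(225,255,250,280),'cap',.07)
rect((H>78)&(H<98)&(S>90)&reg(215,320,210,290),'teal',.05)
for n,b in(('b',(355,380,222,245)),('d',(381,405,215,238)),('c',(394,417,247,270))): rect((H<16)&(S>120)&reg(*b),n,.07)
rect(blue&reg(365,395,252,280)&(Z<.04),'cavity',.004)
rect((V<60)&reg(550,595,235,305),'phone',.009)
m=(H<16)&(S>120)&reg(225,255,250,280);print('cap pts',np.median(P[m],0),m.sum())
E
python3 m.py
python3 - <<'E'
from h import *
c=dict(np.load('top.npz'));s=dict(np.load('scene.npz'))
a=cv2.resize(c['img'][150:245,165:350],(740,380),interpolation=1);b=cv2.resize(s['img'][220:330,370:510],(280,220))
o=np.zeros((600,740,3),np.uint8);o[:380]=a;o[380:,:280]=b;cv2.imwrite('pics/c.png',o[:,:,::-1])
E
```

```text
box rim ctr [505.3 -21.4] size [184.2 143.9] ang 19.7 n 352 z pct [80.6 89.  93.3] px [309. 193.] mean [512.7 -20.6]
divider ctr [ 569.  -296.1] size [160.6 120.7] ang 166.4 n 1860 z pct [-0.9  3.3 21.4] px [395. 179.] mean [ 568.6 -296.1]
partition ctr [ 569.5 -295. ] size [98. 13.] ang 166.4 n 126 z pct [17.6 22.6 26.7] px [396. 177.] mean [ 569.3 -295.1]
vial ctr [ 410.1 -341.7] size [111.5  16.9] ang 14.4 n 171 z pct [24.4 38.4 42.4] px [413. 228.] mean [ 410.1 -341.8]
cap ctr [444.5 331.5] size [25.4 21.8] ang 136.0 n 59 z pct [75.1 81.6 90. ] px [192. 215.] mean [445.  331.8]
teal ctr [480.9 276.5] size [189.2  60. ] ang 102.2 n 648 z pct [43.5 59.9 71.9] px [213. 202.] mean [488.6 275.2]
b ctr [535.2  22.8] size [24.6 21.4] ang 0.4 n 59 z pct [62.2 68.7 74.3] px [294. 186.] mean [535.   23.2]
d ctr [553.  -37.3] size [24.  21.7] ang 44.9 n 56 z pct [64.6 68.7 72.8] px [314. 180.] mean [553.4 -37.5]
c ctr [475.7 -68.7] size [21.3 21.2] ang 0.1 n 52 z pct [64.5 68.6 73. ] px [324. 206.] mean [475.3 -67.9]
cavity ctr [457.   -4.6] size [45.4 43.6] ang 108.8 n 194 z pct [-1.6  3.4  7.8] px [304. 213.] mean [456.9  -4.5]
phone ctr [ 451.9 -491.7] size [142.2  64.6] ang 9.5 n 911 z pct [ 4.2  8.1 12.5] px [458. 215.] mean [ 451.1 -491.7]
cap pts [0.4450505  0.32820466 0.08157931] 59
```

View pics/c.png

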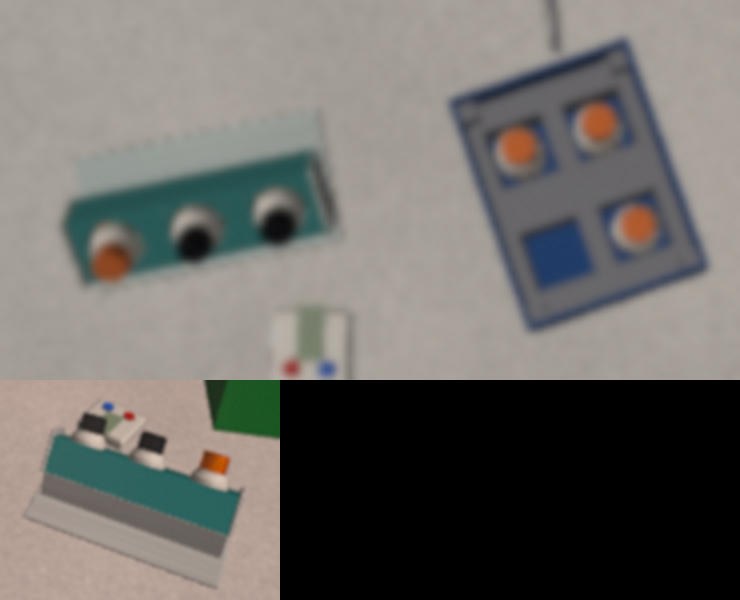

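The 4x close crop confirms the choice: the orange cap in the left rack pocket at (112,262), two black caps next to it, and the empty blue cavity at (558,255). The measured sizes match the given ones within a few mm. Next I plan the approach.

```bash
cat >> h.py <<'E'
def axes(z,y_az=None,x=None):
    z=np.array(z,float);z/=np.linalg.norm(z)
    if x is None: y=np.array([np.cos(np.radians(y_az)),np.sin(np.radians(y_az)),0]);x=np.cross(y,z)
    x=np.array(x,float);x-=z*(x@z);x/=np.linalg.norm(x);return np.stack([x,np.cross(z,x),z],1)
def plan(wps,vmax=60):
    """wps: list of (pos_mm,R). prints rows from measured pose"""
    s=robot.get_state();p=s['tcp_pos']*1000;R=Ro.from_rotvec(s['orientation'])
    for q,Q in wps:
        Q=Ro.from_matrix(Q) ;q=np.array(q,float)
        n=int(max(np.ceil(np.linalg.norm(q-p)/vmax),np.ceil((R.inv()*Q).magnitude()/.18),1))
        while n>0:
            sh=R.inv().apply((q-p)/n).round(1);t=((R.inv()*Q).as_rotvec()/n).round(3)
            print(dict(zip('x y z ax ay az'.split(),[float(i) for i in [*sh,*t]])))
            p=p+R.apply(sh);R=R*Ro.from_rotvec(t);n-=1
        print('--',p.round(1))
a=np.array([-.5519,-.1193,.8253])   # bottle axis in rack
RB=axes(-a,x=[-np.sin(np.radians(12.2)),np.cos(np.radians(12.2)),0])
E
python3 - <<'E'
from h import *
R0=Ro.from_rotvec(robot.get_state()['orientation']).as_matrix()
plan([((420,-260,270),R0),((390,317,162),RB)])
E
```

```text
{'x': 52.5, 'y': -24.0, 'z': -6.5, 'ax': 0.0, 'ay': -0.0, 'az': -0.0}
{'x': 52.5, 'y': -24.1, 'z': -6.5, 'ax': 0.0, 'ay': -0.0, 'az': -0.0}
{'x': 52.5, 'y': -24.0, 'z': -6.5, 'ax': 0.0, 'ay': -0.0, 'az': -0.0}
{'x': 52.5, 'y': -24.1, 'z': -6.5, 'ax': 0.0, 'ay': -0.0, 'az': -0.0}
{'x': 52.5, 'y': -24.0, 'z': -6.5, 'ax': 0.0, 'ay': -0.0, 'az': -0.0}
{'x': 52.5, 'y': -24.1, 'z': -6.5, 'ax': 0.0, 'ay': -0.0, 'az': -0.0}
-- [ 420. -260.  270.]
{'x': 15.6, 'y': -55.6, 'z': 10.9, 'ax': -0.049, 'ay': 0.044, 'az': -0.141}
{'x': 22.8, 'y': -53.4, 'z': 9.0, 'ax': -0.049, 'ay': 0.044, 'az': -0.141}
{'x': 29.8, 'y': -50.1, 'z': 7.7, 'ax': -0.049, 'ay': 0.044, 'az': -0.141}
{'x': 36.2, 'y': -45.8, 'z': 6.8, 'ax': -0.049, 'ay': 0.043, 'az': -0.141}
{'x': 42.1, 'y': -40.6, 'z': 6.3, 'ax': -0.049, 'ay': 0.044, 'az': -0.141}
{'x': 47.1, 'y': -34.6, 'z': 6.4, 'ax': -0.049, 'ay': 0.044, 'az': -0.141}
{'x': 51.2, 'y': -28.0, 'z': 7.1, 'ax': -0.049, 'ay': 0.043, 'az': -0.142}
{'x': 54.3, 'y': -20.8, 'z': 8.1, 'ax': -0.048, 'ay': 0.044, 'az': -0.141}
{'x': 56.4, 'y': -13.5, 'z': 9.8, 'ax': -0.049, 'ay': 0.043, 'az': -0.142}
{'x': 57.3, 'y': -5.9, 'z': 11.7, 'ax': -0.048, 'ay': 0.044, 'az': -0.141}
-- [389.9 317.  162. ]
```

>>> {"api": "step_arm", "payload": {
  "commands": [
    {"x":52.5,"y":-24,"z":-6.5},
    {"x":52.5,"y":-24,"z":-6.5},
    {"x":52.5,"y":-24,"z":-6.5},
    {"x":52.5,"y":-24,"z":-6.5},
    {"x":52.5,"y":-24,"z":-6.5},
    {"x":52.5,"y":-24,"z":-6.5}
  ]
}}

```text
$.commands[0]: bad value
```

>>> {"api": "step_arm", "payload": {
  "commands": [
    {"x":15.6,"y":-55.6,"z":10.9,"ax":-0.049,"ay":0.044,"az":-0.141},
    {"x":22.8,"y":-53.4,"z":9,"ax":-0.049,"ay":0.044,"az":-0.141},
    {"x":29.8,"y":-50.1,"z":7.7,"ax":-0.049,"ay":0.044,"az":-0.141},
    {"x":36.2,"y":-45.8,"z":6.8,"ax":-0.049,"ay":0.044,"az":-0.141},
    {"x":42.1,"y":-40.6,"z":6.3,"ax":-0.049,"ay":0.044,"az":-0.141},
    {"x":47.1,"y":-34.6,"z":6.4,"ax":-0.049,"ay":0.044,"az":-0.141},
    {"x":51.2,"y":-28,"z":7.1,"ax":-0.049,"ay":0.044,"az":-0.141},
    {"x":54.3,"y":-20.8,"z":8.1,"ax":-0.049,"ay":0.044,"az":-0.141},
    {"x":56.4,"y":-13.5,"z":9.8,"ax":-0.049,"ay":0.044,"az":-0.141},
    {"x":57.3,"y":-5.9,"z":11.7,"ax":-0.049,"ay":0.044,"az":-0.141}
  ]
}}

```text
$.commands[0]: bad value
```

>>> {"api": "step_arm", "payload": {
  "commands": [
    {},
    {}
  ]
}}

```text
$.commands[0]: bad value
```

Run:
```python
from h import *
s=robot.get_state();print(s['tcp_pos'],s['joints'].round(2),s['t']);print(Ro.from_rotvec(s['orientation']).as_matrix().round(3))
c=cam('wrist');np.savez('w1',**c);save(c,'w1.png');print(c['mount'])
hsv=cv2.cvtColor(c['img'],cv2.COLOR_RGB2HSV);m=((hsv[...,0]<16)&(hsv[...,1]>130)).astype(np.uint8)
n,l,st,ce=cv2.connectedComponentsWithStats(m)
P=cloud(c)
for k in range(1,n):
    if st[k,4]>300: print(st[k],ce[k],np.median(P[l==k],0))
```

```text
[ 0.16748645 -0.49723348  0.23071447] [-1.39  0.34  1.52 -0.    1.28 -0.15] 0.1
[[ 0.948  0.319 -0.   ]
 [ 0.319 -0.948  0.001]
 [ 0.    -0.001 -1.   ]]
[[-6.19972364e-04 -9.44973499e-01 -3.27146301e-01  8.44966861e-02]
 [ 9.99999344e-01 -2.70870302e-04 -1.11267253e-03 -7.31405992e-04]
 [ 9.62831832e-04 -3.27146776e-01  9.44973047e-01 -1.42491545e-01]
 [ 0.00000000e+00  0.00000000e+00  0.00000000e+00  1.00000000e+00]]
[  447     0   193   338 29529] [567.73957804 160.5635477 ] [ 0.27332574 -0.74871879  0.06382999]
[474 385  32  15 338] [488.3964497  393.57692308] [ 0.00581365 -0.74908954  0.11487816]
```

View pics/w1.png

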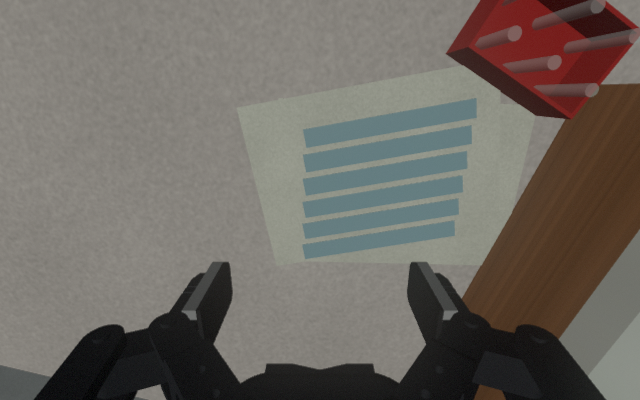

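The call was refused because every row needs all its fields. The wrist view shows the start area with the red rack decoy and the paper, which isn't useful here. I'm resending with full rows.

>>> {"api": "step_arm", "payload": {
  "commands": [
    {"fingers":1,"x":52.5,"y":-24,"z":-6.5,"ax":0,"ay":0,"az":0},
    {"fingers":1,"x":52.5,"y":-24,"z":-6.5,"ax":0,"ay":0,"az":0},
    {"fingers":1,"x":52.5,"y":-24,"z":-6.5,"ax":0,"ay":0,"az":0},
    {"fingers":1,"x":52.5,"y":-24,"z":-6.5,"ax":0,"ay":0,"az":0},
    {"fingers":1,"x":52.5,"y":-24,"z":-6.5,"ax":0,"ay":0,"az":0},
    {"fingers":1,"x":52.5,"y":-24,"z":-6.5,"ax":0,"ay":0,"az":0}
  ]
}}

```text
t: 0.9
tcp_pos: [0.4212, -0.259, 0.2704]
orientation: [3.1, 0.508, -0.0]
ft_force: [1.3, -0.2, 0.2]
opening: 0.0857
```

>>> {"api": "step_arm", "payload": {
  "commands": [
    {"fingers":1,"x":15.6,"y":-55.6,"z":10.9,"ax":-0.049,"ay":0.044,"az":-0.141},
    {"fingers":1,"x":22.8,"y":-53.4,"z":9,"ax":-0.049,"ay":0.044,"az":-0.141},
    {"fingers":1,"x":29.8,"y":-50.1,"z":7.7,"ax":-0.049,"ay":0.044,"az":-0.141},
    {"fingers":1,"x":36.2,"y":-45.8,"z":6.8,"ax":-0.049,"ay":0.044,"az":-0.141},
    {"fingers":1,"x":42.1,"y":-40.6,"z":6.3,"ax":-0.049,"ay":0.044,"az":-0.141},
    {"fingers":1,"x":47.1,"y":-34.6,"z":6.4,"ax":-0.049,"ay":0.044,"az":-0.141},
    {"fingers":1,"x":51.2,"y":-28,"z":7.1,"ax":-0.049,"ay":0.044,"az":-0.141},
    {"fingers":1,"x":54.3,"y":-20.8,"z":8.1,"ax":-0.049,"ay":0.044,"az":-0.141},
    {"fingers":1,"x":56.4,"y":-13.5,"z":9.8,"ax":-0.049,"ay":0.044,"az":-0.141},
    {"fingers":1,"x":57.3,"y":-5.9,"z":11.7,"ax":-0.049,"ay":0.044,"az":-0.141}
  ]
}}

```text
t: 2.15
tcp_pos: [0.3895, 0.3188, 0.1618]
orientation: [1.683, 2.096, 0.655]
ft_force: [2.4, -1.3, 0.9]
opening: 0.0857
```

>>> {"api": "step_arm", "payload": {
  "commands": [
    {"fingers":1,"x":0,"y":0,"z":0,"ax":0,"ay":0,"az":0},
    {"fingers":1,"x":0,"y":0,"z":0,"ax":0,"ay":0,"az":0}
  ]
}}

```text
t: 2.4
tcp_pos: [0.3899, 0.316, 0.1617]
orientation: [1.691, 2.092, 0.65]
ft_force: [0.5, 0.7, 0.0]
opening: 0.0853
```

Run:
```python
from h import *
s=robot.get_state();print(s['tcp_pos'],s['joints'].round(2),s['t']);print(Ro.from_rotvec(s['orientation']).as_matrix().round(3),RB.round(3))
c=cam('wrist');np.savez('w1',**c);save(c,'w2.png')
hsv=cv2.cvtColor(c['img'],cv2.COLOR_RGB2HSV);m=((hsv[...,0]<16)&(hsv[...,1]>130)).astype(np.uint8)
n,l,st,ce=cv2.connectedComponentsWithStats(m)
P=cloud(c)
for k in range(1,n):
    if st[k,4]>200:
        q=P[l==k]*1000;print(st[k],ce[k].round(),np.median(q,0).round(1));b=(q-np.median(q,0))@RB; print(np.percentile(b,[1,50,99],axis=0).round(1))
```

```text
[0.38992504 0.31599597 0.16173412] [ 0.69  0.21  2.13 -0.83  0.36  1.2 ] 2.4
[[-0.21   0.806  0.553]
 [ 0.978  0.172  0.12 ]
 [ 0.001  0.566 -0.824]] [[-0.211  0.807  0.552]
 [ 0.977  0.174  0.119]
 [-0.     0.565 -0.825]]
[ 565   58   67  124 4708] [596. 119.] [858.5 466.9 128.6]
[[-89.8 -34.1 -12.3]
 [  2.1  -0.3   1.6]
 [ 76.2 100.   61.5]]
[300 179  33  35 868] [316. 196.] [441.  332.6  79.9]
[[-13.9 -12.8  -2.5]
 [  0.1   0.2  -0.8]
 [ 11.1  11.7  12.5]]
```

View pics/w2.png

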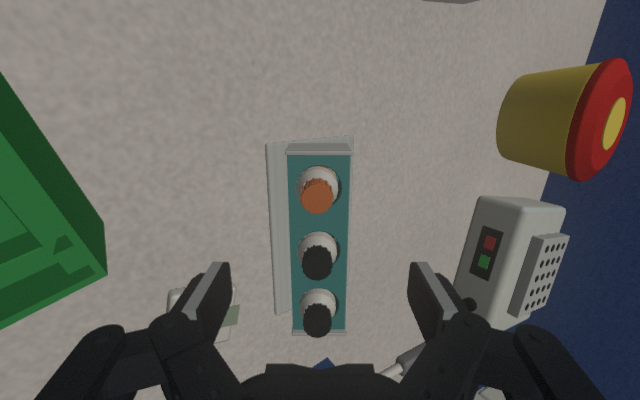

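Wrist view: the orange cap is at (316,196), between the jaws' approach lines, with the black caps at (318,262) and (317,320). The jaws lie across the rack, clear of the neighbours. Going in along the axis and gripping.

>>> {"api": "step_arm", "payload": {
  "commands": [
    {"fingers":1,"x":3,"y":-2,"z":40,"ax":0,"ay":0,"az":0},
    {"fingers":1,"x":1.5,"y":-0.5,"z":40,"ax":0,"ay":0,"az":0},
    {"fingers":1,"x":0,"y":0,"z":33,"ax":0,"ay":0,"az":0},
    {"fingers":1,"x":0,"y":0,"z":0,"ax":0,"ay":0,"az":0},
    {"fingers":0,"x":0,"y":0,"z":0,"ax":0,"ay":0,"az":0},
    {"fingers":-1,"x":0,"y":0,"z":0,"ax":0,"ay":0,"az":0},
    {"fingers":-1,"x":0,"y":0,"z":0,"ax":0,"ay":0,"az":0},
    {"fingers":-1,"x":0,"y":0,"z":0,"ax":0,"ay":0,"az":0},
    {"fingers":-1,"x":0,"y":0,"z":0,"ax":0,"ay":0,"az":0}
  ],
  "squeeze": 30
}}

```text
t: 3.58
tcp_pos: [0.4526, 0.3434, 0.0907]
orientation: [1.709, 2.109, 0.604]
ft_force: [-9.1, -0.6, 7.7]
opening: 0.0004
```

Run:
```python
from h import *
s=robot.get_state();print(s['tcp_pos'],s['joints'].round(2),s['t'],s['opening'],s['ft_force'])
```

```text
[0.45258365 0.34342099 0.09066477] [ 0.64  0.44  2.03 -0.99  0.28  1.35] 3.575 0.00035012947239542797 [-9.05349659 -0.62554164  7.73466937]
```

The arm ran into the joint 4 and 5 limits: the tool axis came too near the forearm axis, and the gripper shut above the cap. I'll back off and regrip with the jaws along the rack's width and the tool tilted less. A cylinder allows that.

>>> {"api": "step_arm", "payload": {
  "commands": [
    {"fingers":-1,"x":0,"y":0,"z":-30,"ax":0,"ay":0,"az":0},
    {"fingers":-1,"x":0,"y":0,"z":-40,"ax":0,"ay":0,"az":0},
    {"fingers":0.2,"x":0,"y":0,"z":-20,"ax":0,"ay":0,"az":0},
    {"fingers":0.2,"x":0,"y":0,"z":0,"ax":0,"ay":0,"az":0}
  ]
}}

```text
t: 4.08
tcp_pos: [0.4062, 0.3347, 0.1679]
orientation: [1.709, 2.107, 0.608]
ft_force: [-0.8, -0.6, 0.7]
opening: 0.0355
```

```bash
cat >> h.py <<'E'
t=np.radians(15);ux=np.array([np.cos(np.radians(12.2)),np.sin(np.radians(12.2)),0])
RG=axes(np.sin(t)*ux+[0,0,-np.cos(t)],x=ux*np.cos(t)+[0,0,np.sin(t)])
E
sed -i 's/def plan(wps,vmax=60)/def plan(wps,vmax=60,f=0.2)/; s/print(dict(zip/print("{\\"fingers\\": %g,"%f,str(dict(zip/; s/\[\*sh,\*t\]\])))/[*sh,*t]]))).replace("\x27","\\"")[1:],end=",\\n")/' h.py
python3 - <<'E'
from h import *
s=robot.get_state();print(s['tcp_pos'],s['joints'].round(2),s['t'],s['opening'])
print(RG.round(2))
cap=np.array([440,331.5,80.9])
plan([(cap-RG[:,2]*75+a*0,RG)],vmax=40)
E
```

```text
[0.40623179 0.33470043 0.1678543 ] [ 0.7   0.24  2.04 -0.66  0.44  1.04] 4.075 0.035514918516388785
[[ 0.94  0.21  0.25]
 [ 0.2  -0.98  0.05]
 [ 0.26 -0.   -0.97]]
{"fingers": 0.2, "x": -1.1, "y": 0.3, "z": 2.1, "ax": 0.028, "ay": -0.026, "az": 0.173},
{"fingers": 0.2, "x": -1.0, "y": 0.6, "z": 2.2, "ax": 0.028, "ay": -0.026, "az": 0.173},
{"fingers": 0.2, "x": -0.8, "y": 0.8, "z": 2.2, "ax": 0.028, "ay": -0.026, "az": 0.173},
{"fingers": 0.2, "x": -0.6, "y": 1.0, "z": 2.1, "ax": 0.027, "ay": -0.026, "az": 0.173},
{"fingers": 0.2, "x": -0.3, "y": 1.1, "z": 2.1, "ax": 0.028, "ay": -0.026, "az": 0.172},
{"fingers": 0.2, "x": -0.1, "y": 1.2, "z": 2.1, "ax": 0.028, "ay": -0.025, "az": 0.173},
{"fingers": 0.2, "x": 0.2, "y": 1.3, "z": 2.1, "ax": 0.027, "ay": -0.026, "az": 0.172},
{"fingers": 0.2, "x": 0.4, "y": 1.3, "z": 2.0, "ax": 0.028, "ay": -0.025, "az": 0.173},
{"fingers": 0.2, "x": 0.7, "y": 1.3, "z": 2.0, "ax": 0.027, "ay": -0.026, "az": 0.172},
-- [421.  327.3 153.4]
```

>>> {"api": "step_arm", "payload": {
  "commands": [
    {"fingers":0.2,"x":-1.1,"y":0.3,"z":2.1,"ax":0.028,"ay":-0.026,"az":0.173},
    {"fingers":0.2,"x":-1,"y":0.6,"z":2.1,"ax":0.028,"ay":-0.026,"az":0.173},
    {"fingers":0.2,"x":-0.8,"y":0.8,"z":2.1,"ax":0.028,"ay":-0.026,"az":0.173},
    {"fingers":0.2,"x":-0.6,"y":1,"z":2.1,"ax":0.028,"ay":-0.026,"az":0.173},
    {"fingers":0.2,"x":-0.3,"y":1.1,"z":2.1,"ax":0.028,"ay":-0.026,"az":0.173},
    {"fingers":0.2,"x":-0.1,"y":1.2,"z":2.1,"ax":0.028,"ay":-0.025,"az":0.173},
    {"fingers":0.2,"x":0.2,"y":1.3,"z":2.1,"ax":0.027,"ay":-0.026,"az":0.172},
    {"fingers":0.2,"x":0.4,"y":1.3,"z":2,"ax":0.028,"ay":-0.025,"az":0.173},
    {"fingers":0.2,"x":0.7,"y":1.3,"z":2,"ax":0.027,"ay":-0.026,"az":0.172},
    {"fingers":0.2,"x":0,"y":0,"z":0,"ax":0,"ay":0,"az":0}
  ]
}}

```text
t: 5.32
tcp_pos: [0.4217, 0.3259, 0.1509]
orientation: [-3.074, -0.326, -0.398]
ft_force: [-0.2, 1.0, -0.3]
opening: 0.0513
```

```bash
cat > cap.py <<'E'
from h import *
import sys
s=robot.get_state();print(s['tcp_pos'],s['joints'].round(2),s['t'],s['opening'])
Rt=Ro.from_rotvec(s['orientation']).as_matrix();print((Rt-RG).round(3).max())
c=cam('wrist');save(c,sys.argv[1])
hsv=cv2.cvtColor(c['img'],cv2.COLOR_RGB2HSV);m=((hsv[...,0]<16)&(hsv[...,1]>130)).astype(np.uint8)
n,l,st,ce=cv2.connectedComponentsWithStats(m);P=cloud(c)
for k in range(1,n):
    q=P[l==k]*1000
    if st[k,4]>200 and abs(np.median(q,0)-[440,331,80]).max()<40:
        md=np.median(q,0);b=(q-md)@RB;print(st[k],md.round(1));print(np.percentile(b,[1,50,99],axis=0).round(1))
        top=q[b[:,2]<np.percentile(b[:,2],3)+3];print('top disc',top.mean(0).round(1),len(top))
E
python3 cap.py w3.png
```

```text
[0.42165102 0.32591549 0.15086973] [ 0.57  0.33  1.82 -0.13  0.75  2.01] 5.325 0.05131236597754886
0.002
[ 303  182   36   41 1144] [446.7 331.5  80.5]
[[-12.7 -15.9  -4.5]
 [  0.1   1.   -2.9]
 [ 12.3   9.1  13.3]]
top disc [442.4 330.4  83.1] 743
```

View pics/w3.png

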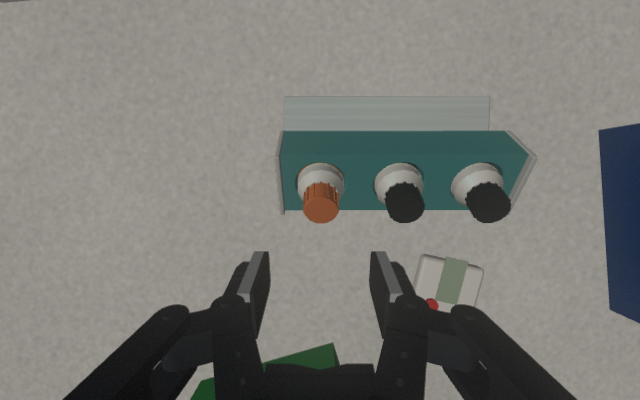

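The regrip view shows the bottle undisturbed, cap at (321,202) and centred between the open jaws, with the black caps clear at (404,203) and (488,203). Going in.

>>> {"api": "step_arm", "payload": {
  "commands": [
    {"fingers":0.2,"x":4,"y":-1,"z":45,"ax":0,"ay":0,"az":0},
    {"fingers":0.2,"x":0,"y":0,"z":43,"ax":0,"ay":0,"az":0},
    {"fingers":0.2,"x":0,"y":0,"z":0,"ax":0,"ay":0,"az":0},
    {"fingers":-1,"x":0,"y":0,"z":0,"ax":0,"ay":0,"az":0},
    {"fingers":-1,"x":0,"y":0,"z":0,"ax":0,"ay":0,"az":0},
    {"fingers":-1,"x":0,"y":0,"z":0,"ax":0,"ay":0,"az":0},
    {"fingers":-1,"x":0,"y":0,"z":0,"ax":0,"ay":0,"az":0}
  ],
  "squeeze": 40
}}

```text
t: 6.25
tcp_pos: [0.447, 0.3334, 0.0697]
orientation: [-3.071, -0.326, -0.403]
ft_force: [-2.2, -2.7, 8.2]
opening: 0.0242
```

Run:
```python
from h import *
s=robot.get_state();print(s['tcp_pos'],s['joints'].round(2),s['t'],s['opening'],s['ft_force'])
print('drawout tool dir',RG.T@a)
```

```text
[0.44695814 0.33336336 0.06972287] [ 0.55  0.49  1.85 -0.16  0.56  2.04] 6.25 0.02421408882349507 [-2.16071399 -2.67538288  8.21125231]
drawout tool dir [-3.31803646e-01 -2.44389754e-05 -9.43319951e-01]
```

>>> {"api": "step_arm", "payload": {
  "commands": [
    {"fingers":-1,"x":-5,"y":0,"z":-14.1,"ax":0,"ay":0,"az":0},
    {"fingers":-1,"x":-8.3,"y":0,"z":-23.6,"ax":0,"ay":0,"az":0},
    {"fingers":-1,"x":-8.3,"y":0,"z":-23.6,"ax":0,"ay":0,"az":0}
  ]
}}

```text
t: 6.62
tcp_pos: [0.4098, 0.3255, 0.123]
orientation: [-3.072, -0.326, -0.399]
ft_force: [0.7, 0.0, -0.8]
opening: 0.0237
```

```bash
cat > p.py <<'E'
from h import *
Rg=Ro.from_rotvec([-3.071,-.326,-.403]).as_matrix();tg=np.array([447,333.4,69.7])
ot=Rg.T@(np.array([441.5,331,82])-66*a-tg); at=Rg.T@a
print('o in tool',ot.round(1),at.round(3))
yaw=19.6;y=np.array([np.cos(np.radians(yaw-90)),np.sin(np.radians(yaw-90)),0])
# tool axes in world: y known, axis->z ; x_b = y x zb...
Bt=np.stack([np.cross([0,1,0],at),[0,1,0],at],1); Bw=np.stack([np.cross(y,[0,0,1]),y,[0,0,1]],1)
RP=Bw@Bt.T
def tcp(base): return np.array(base)-RP@ot
cav=np.array([456,-5,4.])
E
python3 - <<'E'
from p import *
s=robot.get_state();print(s['tcp_pos'],s['opening'],s['ft_force'])
print(RP.round(2),tcp(cav))
plan([((440,230,200),Ro.from_rotvec(s['orientation']).as_matrix()),(tcp(cav+[0,0,112]),RP)],f=-1)
E
```

```text
o in tool [19.4  1.1 48.8] [-0.333  0.001 -0.943]
[0.40979655 0.3255437  0.12303326] 0.023701096104056008 [ 0.68813975  0.04519518 -0.77552506]
[[ 0.89  0.34 -0.31]
 [ 0.32 -0.94 -0.11]
 [-0.33  0.   -0.94]] [453.65218275  -4.64041236  56.52348854]
{"fingers": -1, "x": 9.6, "y": 33.3, "z": -24.0, "ax": 0.0, "ay": -0.0, "az": -0.0},
{"fingers": -1, "x": 9.6, "y": 33.2, "z": -24.0, "ax": 0.0, "ay": -0.0, "az": -0.0},
{"fingers": -1, "x": 9.6, "y": 33.3, "z": -24.0, "ax": 0.0, "ay": -0.0, "az": -0.0},
-- [440. 230. 200.]
{"fingers": -1, "x": -10.7, "y": 58.1, "z": 5.3, "ax": -0.001, "ay": -0.149, "az": -0.033},
{"fingers": -1, "x": -11.7, "y": 57.7, "z": 7.1, "ax": -0.002, "ay": -0.149, "az": -0.033},
{"fingers": -1, "x": -12.4, "y": 57.2, "z": 9.0, "ax": -0.001, "ay": -0.149, "az": -0.033},
{"fingers": -1, "x": -12.8, "y": 56.9, "z": 10.9, "ax": -0.002, "ay": -0.15, "az": -0.033},
-- [453.6  -4.7 168.5]
```

>>> {"api": "step_arm", "payload": {
  "commands": [
    {"fingers":-1,"x":11.7,"y":0,"z":-43.5,"ax":0,"ay":0,"az":0},
    {"fingers":-1,"x":8.5,"y":49.9,"z":-14.2,"ax":0,"ay":0,"az":0},
    {"fingers":-1,"x":8.6,"y":49.9,"z":-14.3,"ax":0,"ay":0,"az":0},
    {"fingers":-1,"x":-10.7,"y":58.1,"z":5.3,"ax":-0.001,"ay":-0.149,"az":-0.033},
    {"fingers":-1,"x":-11.7,"y":57.7,"z":7.1,"ax":-0.001,"ay":-0.149,"az":-0.033},
    {"fingers":-1,"x":-12.4,"y":57.2,"z":9,"ax":-0.001,"ay":-0.149,"az":-0.033},
    {"fingers":-1,"x":-12.8,"y":56.9,"z":10.9,"ax":-0.001,"ay":-0.149,"az":-0.033},
    {"fingers":-1,"x":0,"y":0,"z":0,"ax":0,"ay":0,"az":0},
    {"fingers":-1,"x":0,"y":0,"z":0,"ax":0,"ay":0,"az":0}
  ]
}}

```text
t: 7.75
tcp_pos: [0.4542, -0.0039, 0.1676]
orientation: [2.999, 0.517, -0.511]
ft_force: [0.1, 0.7, 0.2]
opening: 0.0242
```

Run:
```python
from p import *
s=robot.get_state();print(s['tcp_pos'],s['opening'],s['joints'].round(2))
c=cam('wrist');save(c,'w4.png');np.savez('w4',**c);P=cloud(c)*1000
print((Ro.from_rotvec(s['orientation']).as_matrix()-RP).round(3).max())
hsv=cv2.cvtColor(c['img'],cv2.COLOR_RGB2HSV);H,S,V=[hsv[...,i].astype(int) for i in range(3)]
m=((H<16)&(S>130)).astype(np.uint8);n,l,st,ce=cv2.connectedComponentsWithStats(m)
for k in range(1,n):
    if st[k,4]>150: q=P[l==k];print(st[k],np.median(q,0).round(1),np.percentile(q,[2,98],axis=0).round(1).tolist())
m=((H>100)&(H<130)&(S>80)&(P[...,2]>84)&(P[...,2]<96)&(abs(P[...,1]+21)<130));q=P[m][:,:2].astype(np.float32);print('rim',cv2.minAreaRect(q),len(q))
```

```text
o in tool [19.4  1.1 48.8] [-0.333  0.001 -0.943]
[ 0.45419457 -0.00390118  0.16763482] 0.02423368863672042 [-0.08  0.47  1.56 -0.14  1.42  1.19]
0.002
[ 299   11   45   53 1748] [536.7  25.4  69.7] [[524.0, 13.4, 59.6], [548.1, 37.0, 71.3]]
[ 400   16   51   53 1955] [555.4 -34.   69.5] [[542.7, -47.8, 54.2], [566.8, -23.4, 71.2]]
[ 386  139   39   39 1138] [479.  -63.2  69.2] [[465.0, -77.3, 53.3], [488.9, -53.4, 70.7]]
[ 68 140  17  13 163] [366.8 204.5  18.8] [[360.2, 198.0, 17.5], [372.7, 210.9, 20.2]]
[292 200  55  17 238] [473.1   4.4 142. ] [[460.1, -9.6, 139.4], [475.6, 14.8, 144.8]]
[ 540  206  100   89 3082] [ 433.3 -337.8   29.9] [[359.0, -356.7, 2.2], [471.5, -323.8, 40.0]]
[ 294  238   51   60 2520] [ 4.625e+02 -3.000e-01  1.800e+02] [[444.8, -12.8, 164.3], [468.6, 10.2, 181.8]]
[   0  371   86   29 1747] [-250.   348.8   20.7] [[-357.2, 300.6, -10.0], [-246.9, 407.6, 45.2]]
rim ((492.8643798828125, -26.056045532226562), (158.87152099609375, 144.72891235351562), 19.467369079589844) 4637
```

View pics/w4.png

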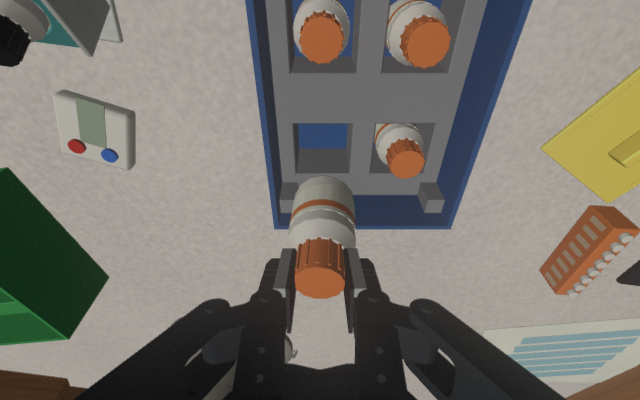

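Wrist view: the bottle hangs upright in the jaws, cap at (320,265). The empty cavity is at (323,147), the three packed caps at (322,37), (425,42) and (405,158), and the box rim runs along (275..450,228). I'll refine the bottle's place in the hand by fitting a circle to its body.

Run:
```python
from p import *
from scipy.optimize import least_squares
c=dict(np.load('w4.npz'));P=cloud(c)*1000
m=np.zeros((400,640),bool);m[165:300,280:362]=1
for lo,hi,r in((120,130,19),(130,140,19),(140,153,19),(166,178,13)):
    q=P[m&(P[...,2]>lo)&(P[...,2]<hi)];q=q[np.hypot(q[:,0]-456,q[:,1]+3)<26]
    f=least_squares(lambda p:np.hypot(q[:,0]-p[0],q[:,1]-p[1])-r,[456,-3],loss='soft_l1');print(lo,len(q),f.x.round(1))
q=P[m&(P[...,2]>179)&(P[...,2]<186)];print('top',np.percentile(q,[1,50,99],axis=0).round(1),len(q),q.mean(0))
```

```text
o in tool [19.4  1.1 48.8] [-0.333  0.001 -0.943]
120 531 [456.4  -4.7]
130 658 [456.3  -4.3]
140 1091 [455.7  -4. ]
166 1301 [455.4  -2.7]
top [[443.5 -14.9 179.1]
 [458.9  -2.2 180.8]
 [476.3  18.5 185.6]] 1752 [458.69596795  -1.5883486  181.09205428]
```

>>> {"api": "step_arm", "payload": {
  "commands": [
    {"fingers":-1,"x":10,"y":0,"z":28.3,"ax":0,"ay":0,"az":0},
    {"fingers":-1,"x":10,"y":0,"z":28.3,"ax":0,"ay":0,"az":0},
    {"fingers":-1,"x":10,"y":0,"z":28.3,"ax":0,"ay":0,"az":0},
    {"fingers":-1,"x":3.3,"y":0,"z":9.4,"ax":0,"ay":0,"az":0},
    {"fingers":-1,"x":3.3,"y":0,"z":9.4,"ax":0,"ay":0,"az":0},
    {"fingers":-1,"x":0,"y":0,"z":0,"ax":0,"ay":0,"az":0},
    {"fingers":-1,"x":0,"y":0,"z":0,"ax":0,"ay":0,"az":0}
  ]
}}

```text
t: 8.68
tcp_pos: [0.455, -0.0045, 0.058]
orientation: [2.998, 0.517, -0.511]
ft_force: [-0.1, 0.0, -0.3]
opening: 0.0243
```

>>> {"api": "step_arm", "payload": {
  "commands": [
    {"fingers":-1,"x":0.4,"y":0,"z":1.1,"ax":0,"ay":0,"az":0},
    {"fingers":-1,"x":0,"y":0,"z":0,"ax":0,"ay":0,"az":0},
    {"fingers":-0.25,"x":0,"y":0,"z":0,"ax":0,"ay":0,"az":0},
    {"fingers":-0.15,"x":0,"y":0,"z":0,"ax":0,"ay":0,"az":0},
    {"fingers":-0.15,"x":0,"y":0,"z":0,"ax":0,"ay":0,"az":0},
    {"fingers":-0.15,"x":0,"y":0,"z":0,"ax":0,"ay":0,"az":0}
  ]
}}

```text
t: 9.43
tcp_pos: [0.4545, -0.0046, 0.0561]
orientation: [2.998, 0.517, -0.513]
ft_force: [-0.0, 0.6, 0.3]
opening: 0.036
```

>>> {"api": "step_arm", "payload": {
  "commands": [
    {"fingers":-0.15,"x":-10,"y":0,"z":-28.3,"ax":0,"ay":0,"az":0},
    {"fingers":-0.15,"x":-20,"y":0,"z":-56.6,"ax":0,"ay":0,"az":0},
    {"fingers":-0.15,"x":0,"y":0,"z":0,"ax":0,"ay":0,"az":0}
  ]
}}

```text
t: 9.8
tcp_pos: [0.4569, -0.0048, 0.1497]
orientation: [2.998, 0.516, -0.5]
ft_force: [0.7, -0.9, -0.9]
opening: 0.0364
```

Run:
```python
from p import *
s=robot.get_state();print(s['tcp_pos'],s['opening'],s['joints'].round(2))
c=cam('wrist');P=cloud(c)*1000
hsv=cv2.cvtColor(c['img'],cv2.COLOR_RGB2HSV);H,S,V=[hsv[...,i].astype(int) for i in range(3)]
m=((H<16)&(S>130)).astype(np.uint8);n,l,st,ce=cv2.connectedComponentsWithStats(m)
for k in range(1,n):
    if st[k,4]>150: q=P[l==k];q=q[q[:,2]>66];print(st[k],np.percentile(q,[2,50,98],axis=0).round(1).tolist() if len(q) else '')
plan([((569,-296,170),axes([0,0,-1],-103.6))],f=0.2)
```

```text
o in tool [19.4  1.1 48.8] [-0.333  0.001 -0.943]
[ 0.45686517 -0.00483531  0.14969748] 0.036364382759260246 [-0.08  0.49  1.58 -0.14  1.37  1.19]
[ 294   21   48   56 1987] [[524.1, 13.3, 67.0], [536.2, 25.1, 69.8], [547.6, 36.7, 71.2]]
[ 401   26   55   56 2215] [[542.8, -47.7, 66.9], [555.1, -35.6, 69.7], [566.4, -24.1, 71.3]]
[ 304  149   37   42 1211] [[447.1, -17.3, 66.5], [459.7, -5.2, 69.6], [470.3, 6.3, 70.8]]
[ 53 153  19  14 185] 
[ 387  153   40   42 1253] [[464.9, -77.4, 66.4], [477.2, -65.4, 69.5], [488.5, -54.0, 70.8]]
[ 544  218   96   91 3261] [[575.5, 38.5, 256.9], [575.5, 38.5, 256.9], [575.5, 38.5, 256.9]]
[  0 386  61  14 621] [[575.5, 38.5, 256.9], [575.5, 38.5, 256.9], [575.5, 38.5, 256.9]]
{"fingers": 0.2, "x": 0.3, "y": 52.1, "z": -4.0, "ax": 0.016, "ay": 0.054, "az": 0.096},
{"fingers": 0.2, "x": 5.5, "y": 51.7, "z": -4.6, "ax": 0.016, "ay": 0.054, "az": 0.095},
{"fingers": 0.2, "x": 10.6, "y": 50.9, "z": -5.0, "ax": 0.017, "ay": 0.054, "az": 0.096},
{"fingers": 0.2, "x": 15.7, "y": 49.5, "z": -5.2, "ax": 0.016, "ay": 0.054, "az": 0.095},
{"fingers": 0.2, "x": 20.6, "y": 47.8, "z": -5.0, "ax": 0.017, "ay": 0.054, "az": 0.096},
{"fingers": 0.2, "x": 25.4, "y": 45.4, "z": -4.5, "ax": 0.016, "ay": 0.055, "az": 0.095},
-- [ 569. -296.  170.]
```

The bottle stands in the cavity: cap top at 69.6 mm, level with the other three, and its place matches theirs. On to the divider.

>>> {"api": "step_arm", "payload": {
  "commands": [
    {"fingers":-0.15,"x":0.3,"y":52.1,"z":-4,"ax":0.016,"ay":0.054,"az":0.096},
    {"fingers":-0.15,"x":5.5,"y":51.7,"z":-4.6,"ax":0.016,"ay":0.054,"az":0.096},
    {"fingers":-0.15,"x":10.6,"y":50.9,"z":-5,"ax":0.016,"ay":0.054,"az":0.096},
    {"fingers":-0.15,"x":15.7,"y":49.5,"z":-5.2,"ax":0.016,"ay":0.054,"az":0.095},
    {"fingers":-0.15,"x":20.6,"y":47.8,"z":-5,"ax":0.017,"ay":0.054,"az":0.095},
    {"fingers":-0.15,"x":25.4,"y":45.4,"z":-4.5,"ax":0.016,"ay":0.055,"az":0.095},
    {"fingers":-0.15,"x":0,"y":0,"z":0,"ax":0,"ay":0,"az":0},
    {"fingers":-0.15,"x":0,"y":0,"z":0,"ax":0,"ay":0,"az":0}
  ]
}}

```text
t: 10.85
tcp_pos: [0.5671, -0.2952, 0.1664]
orientation: [-3.119, 0.371, 0.011]
ft_force: [-0.3, -0.5, 0.4]
opening: 0.0361
```

Run:
```python
from h import *
s=robot.get_state();print(s['tcp_pos'],s['opening'],s['joints'].round(2))
Rt=Ro.from_rotvec(s['orientation']).as_matrix();print(Rt.round(3))
c=cam('wrist');save(c,'w5.png');np.savez('w5',**c);P=cloud(c)*1000
hsv=cv2.cvtColor(c['img'],cv2.COLOR_RGB2HSV);H,S,V=[hsv[...,i].astype(int) for i in range(3)]
m=(H>18)&(H<34)&(S>130)
for n,lo,hi in(('panel',-3,8),('part',21,28)):
    k=m&(P[...,2]>lo)&(P[...,2]<hi);n2,l,st,ce=cv2.connectedComponentsWithStats(k.astype(np.uint8));k=l==1+st[1:,4].argmax()
    q=P[k];print(n,cv2.minAreaRect(q[:,:2].astype(np.float32)),np.median(q[:,2]),st[1+st[1:,4].argmax()])
```

```text
[ 0.56707064 -0.29517671  0.16637663] 0.03612892521403532 [-0.6   0.61  1.27 -0.    1.27  1.21]
[[ 0.972 -0.234 -0.007]
 [-0.234 -0.972  0.001]
 [-0.007  0.001 -1.   ]]
panel ((569.1096801757812, -296.05816650390625), (124.92121124267578, 164.5559539794922), 76.38851165771484) 3.8277311457178396 [  254    90   134   159 18290]
part ((569.7704467773438, -296.697509765625), (11.650700569152832, 98.80818176269531), 76.15625) 23.665871103225058 [ 315  128   13  101 1271]
```

View pics/w5.png

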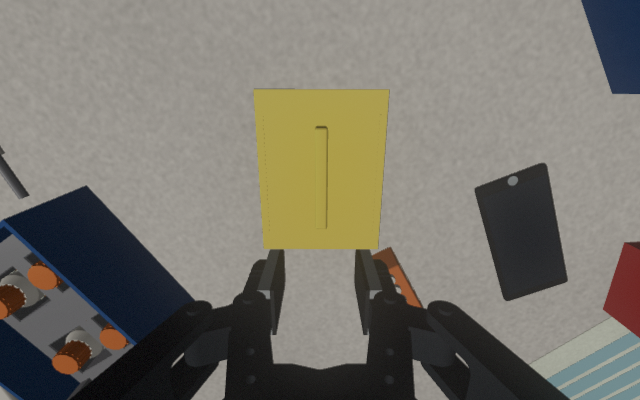

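The divider is centred at (321,170) with its partition at (321,178), vertical in the view, so the jaws line up with it. Sizes measured 164.6x124.9 and 98.8x11.7 mm. The neighbouring vial rack at (405,285) is clear. Descending.

>>> {"api": "step_arm", "payload": {
  "commands": [
    {"fingers":-0.15,"x":3,"y":0.4,"z":50,"ax":0,"ay":0,"az":0},
    {"fingers":-0.15,"x":0.6,"y":0,"z":50,"ax":0,"ay":0,"az":0},
    {"fingers":-0.15,"x":0,"y":0,"z":40,"ax":0,"ay":0,"az":0},
    {"fingers":-0.4,"x":0,"y":0,"z":14,"ax":0,"ay":0,"az":0},
    {"fingers":-0.4,"x":0,"y":0,"z":5,"ax":0,"ay":0,"az":0},
    {"fingers":-0.4,"x":0,"y":0,"z":0,"ax":0,"ay":0,"az":0}
  ]
}}

```text
t: 11.65
tcp_pos: [0.5715, -0.2975, 0.0105]
orientation: [3.117, -0.37, -0.003]
ft_force: [0.6, -0.0, 0.2]
opening: 0.0257
```

>>> {"api": "step_arm", "payload": {
  "commands": [
    {"fingers":-0.4,"x":-1,"y":0,"z":2.5,"ax":0,"ay":0,"az":0},
    {"fingers":-1,"x":0,"y":0,"z":0,"ax":0,"ay":0,"az":0},
    {"fingers":-1,"x":0,"y":0,"z":0,"ax":0,"ay":0,"az":0},
    {"fingers":-1,"x":0,"y":0,"z":0,"ax":0,"ay":0,"az":0},
    {"fingers":-1,"x":0,"y":0,"z":0,"ax":0,"ay":0,"az":0}
  ],
  "squeeze": 50
}}

```text
t: 12.28
tcp_pos: [0.5701, -0.2975, 0.0077]
orientation: [3.117, -0.371, -0.004]
ft_force: [-1.2, -0.1, 6.0]
opening: 0.0108
```

Run:
```python
from h import *
s=robot.get_state();print(s['tcp_pos'],s['opening'],s['ft_force'])
Rt=Ro.from_rotvec(s['orientation']).as_matrix()
d=np.array([569.4,-296.4])-s['tcp_pos'][:2]*1000; th=np.degrees(np.arctan2(Rt[1,0],Rt[0,0]));print('tool yaw',th,'off',d)
dt=33.3 if 0 else 19.6+13.6
r=np.radians(dt);d2=np.array([[np.cos(r),-np.sin(r)],[np.sin(r),np.cos(r)]])@d
tg=np.array([505.3,-21.4])-d2;Rn=axes([0,0,-1],th+dt-90);print(tg)
plan([((tg[0]+20,-200,170),axes([0,0,-1],th-90)),((*tg,170),Rn)],f=-1)
```

```text
[ 0.57014803 -0.29752007  0.00766912] 0.010791558198303504 [-1.1706863  -0.05534881  6.01770125]
tool yaw -13.574419389849295 off [-0.7480319   1.12007075]
[506.53923595 -21.92764047]
{"fingers": -1, "x": -16.4, "y": -21.0, "z": -40.6, "ax": 0.001, "ay": 0.001, "az": 0.0},
{"fingers": -1, "x": -16.4, "y": -21.1, "z": -40.6, "ax": 0.001, "ay": 0.0, "az": 0.0},
{"fingers": -1, "x": -16.4, "y": -21.1, "z": -40.6, "ax": 0.0, "ay": 0.001, "az": 0.0},
{"fingers": -1, "x": -16.3, "y": -21.1, "z": -40.6, "ax": 0.001, "ay": 0.0, "az": 0.0},
-- [ 526.5 -200.   170. ]
{"fingers": -1, "x": -15.3, "y": -42.1, "z": 0.0, "ax": -0.0, "ay": 0.0, "az": -0.145},
{"fingers": -1, "x": -9.1, "y": -43.9, "z": 0.0, "ax": -0.0, "ay": 0.0, "az": -0.145},
{"fingers": -1, "x": -2.6, "y": -44.7, "z": 0.1, "ax": -0.0, "ay": 0.0, "az": -0.145},
{"fingers": -1, "x": 3.9, "y": -44.6, "z": 0.0, "ax": -0.0, "ay": 0.0, "az": -0.144},
-- [506.6 -22.  170. ]
```

>>> {"api": "step_arm", "payload": {
  "commands": [
    {"fingers":-1,"x":0,"y":0,"z":-15,"ax":0,"ay":0,"az":0},
    {"fingers":-1,"x":-13,"y":-17,"z":-45,"ax":0,"ay":0,"az":0},
    {"fingers":-1,"x":-26,"y":-34,"z":-50,"ax":0,"ay":0,"az":0},
    {"fingers":-1,"x":-26.5,"y":-33.3,"z":-52.4,"ax":0,"ay":0,"az":0},
    {"fingers":-1,"x":-15.3,"y":-42.1,"z":0,"ax":0,"ay":0,"az":-0.145},
    {"fingers":-1,"x":-9.1,"y":-43.9,"z":0,"ax":0,"ay":0,"az":-0.145},
    {"fingers":-1,"x":-2.6,"y":-44.7,"z":0,"ax":0,"ay":0,"az":-0.145},
    {"fingers":-1,"x":3.9,"y":-44.6,"z":0,"ax":0,"ay":0,"az":-0.145},
    {"fingers":-1,"x":0,"y":0,"z":0,"ax":0,"ay":0,"az":0},
    {"fingers":-1,"x":0,"y":0,"z":0,"ax":0,"ay":0,"az":0}
  ]
}}

```text
t: 13.52
tcp_pos: [0.509, -0.0268, 0.1631]
orientation: [3.095, 0.535, -0.005]
ft_force: [-0.9, -0.5, -0.7]
opening: 0.0108
```

```bash
cat > dv.py <<'E'
from h import *
import sys
s=robot.get_state();print(s['tcp_pos'],s['opening'],s['joints'].round(2),s['ft_force'].round(1))
Rt=Ro.from_rotvec(s['orientation']).as_matrix();print(Rt.round(3).tolist())
c=cam('wrist');save(c,sys.argv[1]);P=cloud(c)*1000
hsv=cv2.cvtColor(c['img'],cv2.COLOR_RGB2HSV);H,S,V=[hsv[...,i].astype(int) for i in range(3)]
y=(H>18)&(H<34)&(S>130)
q=P[y];zt=s['tcp_pos'][2]*1000;print('yel z',np.percentile(q[:,2],[5,50,95]).round(1))
k=y&(abs(P[...,2]-np.median(q[:,2]))<8);n2,l,st,ce=cv2.connectedComponentsWithStats(k.astype(np.uint8));i=1+st[1:,4].argmax();k=l==i
q=P[k];A=np.c_[q[:,:2],np.ones(len(q))];print('plane',np.linalg.lstsq(A,q[:,2],rcond=None)[0].round(4));print('panel',cv2.minAreaRect(q[:,:2].astype(np.float32)),st[i])
b=((H>100)&(H<130)&(S>80)&(P[...,2]>84)&(P[...,2]<96)&(np.hypot(P[...,0]-505,P[...,1]+21)<125))
q=P[b][:,:2].astype(np.float32);print('rim',cv2.minAreaRect(q),len(q))
# edges in box axes
r=np.radians(19.6);U=np.array([[np.cos(r),-np.sin(r)],[np.sin(r),np.cos(r)]])
for n,Q in(('panel',P[k]),('rim',P[b])): w=(Q[:,:2]-[505.3,-21.4])@U;print(n,np.percentile(w,[.5,99.5],axis=0).round(1).tolist())
E
python3 dv.py w6.png
```

```text
[ 0.50896526 -0.02677601  0.16311886] 0.010775171945018171 [-0.2   0.38  1.67 -0.    1.1   1.03] [-0.9 -0.5 -0.7]
[[0.942, 0.336, -0.003], [0.336, -0.942, -0.002], [-0.004, 0.001, -1.0]]
yel z [158.3 159.4 179.6]
plane [-9.000000e-04  1.900000e-03  1.598037e+02]
panel ((532.9511108398438, -16.905670166015625), (113.57803344726562, 126.0196304321289), 19.46289825439453) [  180    96   279   213 44865]
rim ((587.8592529296875, 8.163688659667969), (7.433860778808594, 143.5562744140625), 19.586275100708008) 1395
panel [[-24.3, -67.0], [84.0, 56.5]]
rim [[84.0, -71.0], [91.4, 71.5]]
```

View pics/w6.png

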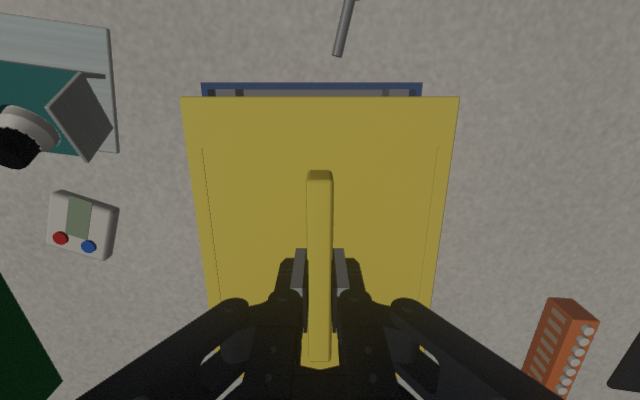

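View: the panel is gripped flat across (320,97..360), sitting over the box, with the far rim at (312,87). The numbers agree with the measured TCP: shift −5.4 mm in tool y and −1.5 mm in tool x. Correcting and lowering partway.

>>> {"api": "step_arm", "payload": {
  "commands": [
    {"fingers":-1,"x":-1.5,"y":-5.4,"z":15,"ax":0,"ay":0,"az":0},
    {"fingers":-1,"x":0,"y":0,"z":30,"ax":0,"ay":0,"az":0},
    {"fingers":-1,"x":0,"y":0,"z":0,"ax":0,"ay":0,"az":0},
    {"fingers":-1,"x":0,"y":0,"z":0,"ax":0,"ay":0,"az":0}
  ]
}}

```text
t: 14.08
tcp_pos: [0.506, -0.0228, 0.1184]
orientation: [3.095, 0.534, -0.005]
ft_force: [-0.2, 0.6, -0.4]
opening: 0.0109
```

```bash
python3 dv.py w7.png
```

```text
[ 0.50595834 -0.02277321  0.11838987] 0.010861830991258788 [-0.2   0.43  1.73 -0.    0.98  1.04] [-0.2  0.6 -0.4]
[[0.942, 0.335, -0.003], [0.335, -0.942, -0.001], [-0.003, 0.0, -1.0]]
yel z [113.6 114.6 134.8]
plane [-1.000000e-03  2.000000e-03  1.151129e+02]
panel ((529.9331665039062, -13.074455261230469), (113.90008544921875, 125.8030014038086), 19.538904190063477) [  180    96   279   213 44899]
rim ((587.3908081054688, 8.031341552734375), (8.323719024658203, 143.80726623535156), 19.541025161743164) 2183
panel [[-25.7, -62.3], [82.5, 61.3]]
rim [[83.1, -71.5], [91.4, 71.3]]
```

>>> {"api": "step_arm", "payload": {
  "commands": [
    {"fingers":-1,"x":0,"y":-0.4,"z":15,"ax":0,"ay":0,"az":0},
    {"fingers":-1,"x":0,"y":0,"z":13,"ax":0,"ay":0,"az":0},
    {"fingers":-1,"x":0,"y":0,"z":6,"ax":0,"ay":0,"az":0},
    {"fingers":-1,"x":0,"y":0,"z":1.5,"ax":0,"ay":0,"az":0},
    {"fingers":-1,"x":0,"y":0,"z":0,"ax":0,"ay":0,"az":0},
    {"fingers":-1,"x":0,"y":0,"z":0,"ax":0,"ay":0,"az":0}
  ]
}}

```text
t: 14.88
tcp_pos: [0.5053, -0.0216, 0.0823]
orientation: [3.095, 0.536, -0.006]
ft_force: [-0.7, -0.5, -0.5]
opening: 0.0107
```

>>> {"api": "step_arm", "payload": {
  "commands": [
    {"fingers":-1,"x":0,"y":0,"z":0.8,"ax":0,"ay":0,"az":0},
    {"fingers":-1,"x":0,"y":0,"z":0,"ax":0,"ay":0,"az":0},
    {"fingers":-0.6,"x":0,"y":0,"z":0,"ax":0,"ay":0,"az":0},
    {"fingers":-0.4,"x":0,"y":0,"z":0,"ax":0,"ay":0,"az":0},
    {"fingers":-0.4,"x":0,"y":0,"z":0,"ax":0,"ay":0,"az":0},
    {"fingers":-0.4,"x":0,"y":0,"z":-20,"ax":0,"ay":0,"az":0},
    {"fingers":-0.4,"x":0,"y":0,"z":-60,"ax":0,"ay":0,"az":0},
    {"fingers":0,"x":0,"y":0,"z":0,"ax":0,"ay":0,"az":0}
  ]
}}

```text
t: 15.88
tcp_pos: [0.508, -0.0219, 0.1654]
orientation: [3.092, 0.536, 0.007]
ft_force: [1.2, 0.4, -0.6]
opening: 0.0414
```

```bash
python3 dv.py w8.png
python3 - <<'E'
from h import *
plan([((412,-341,180),axes([0,0,-1],14.4-90))],f=0.2)
E
```

```text
[ 0.50800394 -0.02192818  0.16539457] 0.04144351811916308 [-0.19  0.37  1.67 -0.    1.09  1.04] [ 1.2  0.4 -0.6]
[[0.942, 0.337, 0.005], [0.337, -0.942, -0.003], [0.004, 0.004, -1.0]]
yel z [76.7 77.9 97.5]
plane [6.00000e-04 1.20000e-03 7.74867e+01]
panel ((502.3328552246094, -21.39929962158203), (170.76290893554688, 126.02112579345703), 19.536823272705078) [  229    99   177   199 26876]
rim ((505.1315002441406, -21.323410034179688), (183.2511749267578, 144.00491333007812), 19.64335823059082) 3636
panel [[-80.6, -61.1], [82.5, 62.8]]
rim [[-91.3, -71.5], [91.5, 71.8]]
{"fingers": 0.2, "x": -32.7, "y": 44.8, "z": -2.7, "ax": 0.0, "ay": 0.0, "az": 0.015},
{"fingers": 0.2, "x": -32.1, "y": 45.3, "z": -2.7, "ax": 0.0, "ay": 0.0, "az": 0.015},
{"fingers": 0.2, "x": -31.4, "y": 45.8, "z": -2.7, "ax": 0.001, "ay": 0.0, "az": 0.015},
{"fingers": 0.2, "x": -30.7, "y": 46.3, "z": -2.8, "ax": 0.0, "ay": 0.0, "az": 0.016},
{"fingers": 0.2, "x": -29.9, "y": 46.7, "z": -2.8, "ax": 0.001, "ay": 0.0, "az": 0.015},
{"fingers": 0.2, "x": -29.3, "y": 47.2, "z": -2.7, "ax": 0.0, "ay": 0.0, "az": 0.016},
-- [ 412. -341.  180.]
```

The divider rests flat: top at 77.9 mm, tilt about 0.001, centred within 1 mm. Now the vial rack.

>>> {"api": "step_arm", "payload": {
  "commands": [
    {"fingers":0.2,"x":-32.7,"y":44.8,"z":-2.7,"ax":0,"ay":0,"az":0.015},
    {"fingers":0.2,"x":-32.1,"y":45.3,"z":-2.7,"ax":0,"ay":0,"az":0.015},
    {"fingers":0.2,"x":-31.4,"y":45.8,"z":-2.7,"ax":0,"ay":0,"az":0.015},
    {"fingers":0.2,"x":-30.7,"y":46.3,"z":-2.7,"ax":0,"ay":0,"az":0.015},
    {"fingers":0.2,"x":-29.9,"y":46.7,"z":-2.7,"ax":0,"ay":0,"az":0.015},
    {"fingers":0.2,"x":-29.3,"y":47.2,"z":-2.7,"ax":0,"ay":0,"az":0.015},
    {"fingers":0.2,"x":0,"y":0,"z":0,"ax":0,"ay":0,"az":0},
    {"fingers":0.2,"x":0,"y":0,"z":0,"ax":0,"ay":0,"az":0}
  ]
}}

```text
t: 16.92
tcp_pos: [0.4105, -0.34, 0.177]
orientation: [-3.115, -0.395, 0.009]
ft_force: [-1.0, 0.2, -0.7]
opening: 0.0511
```

```bash
cat > vr.py <<'E'
from h import *
import sys
s=robot.get_state();T=s['tcp_pos']*1000;print(T.round(1),s['opening'],s['joints'].round(2),s['ft_force'].round(1))
Rt=Ro.from_rotvec(s['orientation']).as_matrix();print(Rt.round(3).tolist())
c=cam('wrist');save(c,sys.argv[1]);P=cloud(c)*1000
hsv=cv2.cvtColor(c['img'],cv2.COLOR_RGB2HSV);H,S,V=[hsv[...,i].astype(int) for i in range(3)]
m=((H<16)&(S>130)&(P[...,2]>-5)&(P[...,2]<50)&(abs(P[...,0]-412)<90)&(abs(P[...,1]+341)<70))
k=(P[...,2]>36)&(P[...,2]<50)&(abs(P[...,0]-412)<90)&(abs(P[...,1]+341)<50)
for n,M,lo in(('all',m,0),('top',k,36)):
    n2,l,st,ce=cv2.connectedComponentsWithStats(M.astype(np.uint8));i=1+st[1:,4].argmax();q=P[l==i]
    (x,y),(w,d),an=cv2.minAreaRect(q[:,:2].astype(np.float32));print(n,round(x,1),round(y,1),round(w,1),round(d,1),round(an,1),np.median(q[:,2]).round(1),st[i])
    dd=np.array([x,y,T[2]])-T;print('tool shift',(Rt.T@dd).round(1))
E
python3 vr.py w9.png
```

```text
[ 410.5 -340.   177. ] 0.051129239285887085 [-0.83  0.41  1.58 -0.    1.16  0.49] [-1.   0.2 -0.7]
[[0.968, 0.25, -0.006], [0.25, -0.968, 0.001], [-0.005, -0.003, -1.0]]
all 413.8 -352.9 115.6 28.8 15.7 39.7 [ 319  121   33  121 2581]
tool shift [-0.  13.4 -0. ]
top 413.9 -353.4 115.5 30.0 15.7 39.9 [ 319  123   34  119 3760]
tool shift [-0.  13.8 -0. ]
```

View pics/w9.png

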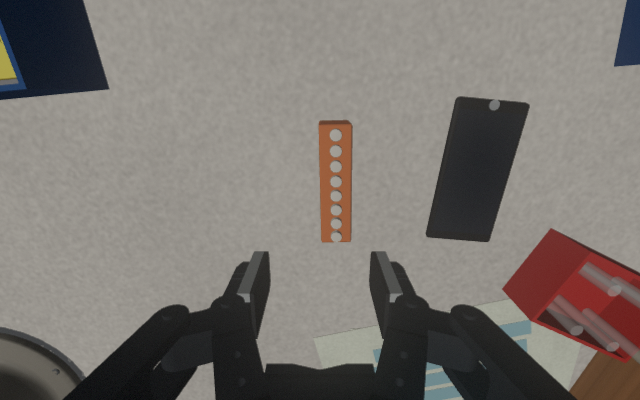

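The vial rack shows at (336,181), parallel to the jaws. It measures 115.5x30.0 mm with its top at 39.9 mm. It needs a 13.6 mm shift in tool y; the top view had missed the part under the white caps. Phone clear at (478,170). Going down.

>>> {"api": "step_arm", "payload": {
  "commands": [
    {"fingers":0.2,"x":0,"y":13.6,"z":40,"ax":0,"ay":0,"az":-0.02},
    {"fingers":0.2,"x":0,"y":0,"z":50,"ax":0,"ay":0,"az":0},
    {"fingers":0.2,"x":0,"y":0,"z":45,"ax":0,"ay":0,"az":0},
    {"fingers":0.2,"x":0,"y":0,"z":19,"ax":0,"ay":0,"az":0},
    {"fingers":0.2,"x":0,"y":0,"z":0,"ax":0,"ay":0,"az":0},
    {"fingers":-1,"x":0,"y":0,"z":0,"ax":0,"ay":0,"az":0},
    {"fingers":-1,"x":0,"y":0,"z":0,"ax":0,"ay":0,"az":0},
    {"fingers":-1,"x":0,"y":0,"z":0,"ax":0,"ay":0,"az":0},
    {"fingers":-1,"x":0,"y":0,"z":0,"ax":0,"ay":0,"az":0}
  ],
  "squeeze": 50
}}

```text
t: 18.1
tcp_pos: [0.4146, -0.3546, 0.0256]
orientation: [3.11, 0.427, -0.004]
ft_force: [1.2, 2.8, 6.5]
opening: 0.029
```

Run:
```python
from h import *
s=robot.get_state();T=s['tcp_pos']*1000;print(T,s['opening'],s['ft_force'])
Rt=Ro.from_rotvec(s['orientation']).as_matrix();th=np.degrees(np.arctan2(Rt[1,0],Rt[0,0]));print(th)
r=np.radians(19.6);u=np.array([np.cos(r),np.sin(r)]);v=np.array([-u[1],u[0]])
off=Rt.T@np.array([413.9-T[0],-353.2-T[1],0]);print(off)
tg=np.array([504.5,-21])-35*v-off[0]*u;print(tg)   # -y side of the partition
plan([((440,-300,190),axes([0,0,-1],th-90)),((*tg,190),axes([0,0,-1],19.6-90))],f=-1)
```

```text
[ 414.57690426 -354.5689262    25.59401754] 0.02898170630501949 [1.23985865 2.81297064 6.49782464]
15.65189166169027
[-0.28247729 -1.50078632 -0.00230307]
[516.50691477 -53.8772534 ]
{"fingers": -1, "x": 12.9, "y": -15.1, "z": -54.9, "ax": 0.001, "ay": 0.001, "az": 0.0},
{"fingers": -1, "x": 13.0, "y": -15.2, "z": -54.8, "ax": 0.001, "ay": 0.001, "az": 0.0},
{"fingers": -1, "x": 13.0, "y": -15.2, "z": -54.8, "ax": 0.0, "ay": 0.001, "az": 0.0},
-- [ 440. -300.  190.]
{"fingers": -1, "x": 28.0, "y": -43.3, "z": 0.0, "ax": 0.0, "ay": -0.0, "az": -0.014},
{"fingers": -1, "x": 28.6, "y": -42.9, "z": 0.0, "ax": 0.0, "ay": -0.0, "az": -0.014},
{"fingers": -1, "x": 29.2, "y": -42.5, "z": 0.0, "ax": 0.0, "ay": -0.0, "az": -0.014},
{"fingers": -1, "x": 29.8, "y": -42.0, "z": 0.0, "ax": 0.0, "ay": -0.0, "az": -0.013},
{"fingers": -1, "x": 30.4, "y": -41.6, "z": 0.0, "ax": 0.0, "ay": -0.0, "az": -0.014},
-- [516.5 -53.9 190. ]
```

>>> {"api": "step_arm", "payload": {
  "commands": [
    {"fingers":-1,"x":0,"y":0,"z":-20,"ax":0,"ay":0,"az":0},
    {"fingers":-1,"x":12,"y":-10,"z":-50,"ax":0,"ay":0,"az":0},
    {"fingers":-1,"x":13,"y":-17,"z":-50,"ax":0,"ay":0,"az":0},
    {"fingers":-1,"x":13.9,"y":-18.5,"z":-44.5,"ax":0,"ay":0,"az":0},
    {"fingers":-1,"x":28,"y":-43.3,"z":0,"ax":0,"ay":0,"az":-0.014},
    {"fingers":-1,"x":28.6,"y":-42.9,"z":0,"ax":0,"ay":0,"az":-0.014},
    {"fingers":-1,"x":29.2,"y":-42.5,"z":0,"ax":0,"ay":0,"az":-0.014},
    {"fingers":-1,"x":29.8,"y":-42,"z":0,"ax":0,"ay":0,"az":-0.014},
    {"fingers":-1,"x":30.4,"y":-41.6,"z":0,"ax":0,"ay":0,"az":-0.014},
    {"fingers":-1,"x":0,"y":0,"z":0,"ax":0,"ay":0,"az":0}
  ]
}}

```text
t: 19.35
tcp_pos: [0.5164, -0.0505, 0.1881]
orientation: [-3.094, -0.544, 0.006]
ft_force: [0.2, -0.8, -1.3]
opening: 0.0286
```

>>> {"api": "step_arm", "payload": {
  "commands": [
    {"fingers":-1,"x":0,"y":0,"z":0,"ax":0,"ay":0,"az":0}
  ]
}}

```text
t: 19.48
tcp_pos: [0.5158, -0.0539, 0.188]
orientation: [3.094, 0.537, -0.007]
ft_force: [-0.1, 0.5, -0.4]
opening: 0.0288
```

```bash
cat > fin.py <<'E'
from h import *
import sys
s=robot.get_state();T=s['tcp_pos']*1000;print(T.round(1),s['opening'],s['t'],s['ft_force'].round(1))
Rt=Ro.from_rotvec(s['orientation']).as_matrix();print(np.degrees(np.arctan2(Rt[1,0],Rt[0,0])),Rt[2].round(3))
c=cam('wrist');save(c,sys.argv[1]);P=cloud(c)*1000
hsv=cv2.cvtColor(c['img'],cv2.COLOR_RGB2HSV);H,S,V=[hsv[...,i].astype(int) for i in range(3)]
r=np.radians(19.6);U=np.array([[np.cos(r),-np.sin(r)],[np.sin(r),np.cos(r)]])
near=np.hypot(P[...,0]-505,P[...,1]+21)<130
def show(n,M):
    n2,l,st,ce=cv2.connectedComponentsWithStats(M.astype(np.uint8))
    if n2<2: print(n,'none');return
    i=1+st[1:,4].argmax();q=P[l==i];w=(q[:,:2]-[505.3,-21.4])@U;lo,hi=np.percentile(w,[.5,99.5],axis=0)
    print(n,'n',len(q),'lo',lo.round(1),'hi',hi.round(1),'z',np.percentile(q[:,2],[2,50,98]).round(1),'ang',round(cv2.minAreaRect(q[:,:2].astype(np.float32))[2],1))
y=(H>18)&(H<34)&(S>130)&near;o=(H<16)&(S>130)&near
show('part',y&(P[...,2]>94));show('panel',y&(P[...,2]<85));show('vial',o)
show('vialtop',o&(P[...,2]>np.percentile(P[o][:,2],98)-5))
show('rim',(H>100)&(H<130)&(S>80)&(P[...,2]>84)&(P[...,2]<96)&near)
E
python3 fin.py w10.png
```

```text
[515.8 -53.9 188. ] 0.028800836370411042 19.475 [-0.1  0.5 -0.4]
19.694056697459708 [-0.005  0.    -1.   ]
part n 1738 lo [-46.4 -10.1] hi [49.9  6.6] z [95.3 97.6 99.4] ang 6.9
panel n 16297 lo [-80.  -60.6] hi [82.2 63.2] z [76.5 77.9 79.3] ang 19.7
vial n 9728 lo [-53.4 -47.5] hi [ 84.2 -18.4] z [177.6 202.1 203.5] ang 19.7
vialtop n 8991 lo [-53.5 -47.5] hi [ 84.2 -18.5] z [200.6 202.1 203.6] ang 19.7
rim n 2957 lo [-91.  -71.4] hi [91.2 71.8] z [86.9 89.8 91.3] ang 19.6
```

View pics/w10.png

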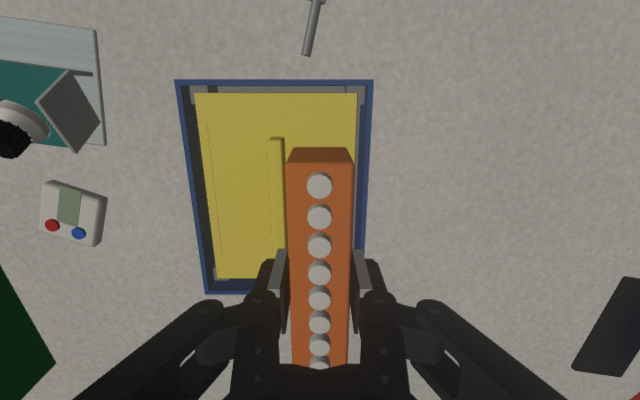

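The vial rack hangs level over the −y side of the divider, its top at (320,165..365), with the partition visible at (277,205). Its y extents are right, but the x extent reads 137 mm instead of 116. I'll check that before lowering.

```bash
cat > chk.py <<'E'
from h import *
c=cam('wrist');P=cloud(c)*1000;print(c['f'],c['cx'],c['cy'])
r=np.radians(19.6);U=np.array([[np.cos(r),-np.sin(r)],[np.sin(r),np.cos(r)]])
for v in range(140,385,12):
    q=P[v,336];w=(q[:2]-[505.3,-21.4])@U;print(v,c['img'][v,336],w.round(1),q[2].round(1))
E
python3 chk.py
```

```text
311.32438169237724 319.3238607998201 199.6966398024983
140 [166 151  72] [ 46.3 -47. ] 78.0
152 [99 60 33] [ 55.9 -41.7] 180.7
164 [140  81  44] [ 55.  -40.7] 202.8
176 [148  87  48] [ 49.5 -40.8] 201.4
188 [148  86  48] [ 44.3 -40.9] 201.9
200 [148  87  50] [ 38.7 -41. ] 201.6
212 [149  87  51] [ 33.3 -41.1] 202.2
224 [149  87  50] [ 27.6 -41.2] 202.4
236 [148  85  49] [ 21.3 -41.3] 201.7
248 [149  87  52] [ 15.5 -41.4] 202.2
260 [147  84  47] [  8.3 -41.6] 200.8
272 [146  82  46] [  3.1 -41.6] 202.9
284 [148  85  48] [ -4.1 -41.7] 202.0
296 [147  84  48] [-10.8 -41.8] 202.3
308 [148  86  50] [-17.5 -41.9] 202.8
320 [146  83  46] [-24.6 -42. ] 203.0
332 [147  83  47] [-32.1 -42.2] 202.9
344 [146  83  46] [-40.2 -42.3] 202.5
356 [146  81  45] [-48.9 -42.5] 201.9
368 [34 29 26] [  9.4 -38.5] 262.4
380 [30 25 24] [ 10.4 -38.2] 267.1
```

The far end is at x' = 55.5 mm as expected, and the top is level over its whole length, so the 84 was stray depth pixels. Lowering.

>>> {"api": "step_arm", "payload": {
  "commands": [
    {"fingers":-1,"x":0,"y":0,"z":25,"ax":0,"ay":0,"az":0},
    {"fingers":-1,"x":0,"y":0,"z":25,"ax":0,"ay":0,"az":0},
    {"fingers":-1,"x":0,"y":0,"z":20,"ax":0,"ay":0,"az":0},
    {"fingers":-1,"x":0,"y":0,"z":9,"ax":0,"ay":0,"az":0},
    {"fingers":-1,"x":0,"y":0,"z":3,"ax":0,"ay":0,"az":0},
    {"fingers":-1,"x":0,"y":0,"z":0,"ax":0,"ay":0,"az":0},
    {"fingers":-1,"x":0,"y":0,"z":0,"ax":0,"ay":0,"az":0}
  ]
}}

```text
t: 20.45
tcp_pos: [0.5162, -0.0539, 0.1067]
orientation: [3.094, 0.536, -0.005]
ft_force: [0.2, 0.7, -0.4]
opening: 0.0286
```

Base about 2.5 mm up. Creeping down with a force check.

>>> {"api": "step_arm", "payload": {
  "commands": [
    {"fingers":-1,"x":0,"y":0,"z":1.5,"ax":0,"ay":0,"az":0},
    {"fingers":-1,"x":0,"y":0,"z":0.7,"ax":0,"ay":0,"az":0},
    {"fingers":-1,"x":0,"y":0,"z":0,"ax":0,"ay":0,"az":0},
    {"fingers":-1,"x":0,"y":0,"z":0,"ax":0,"ay":0,"az":0}
  ]
}}

```text
t: 20.95
tcp_pos: [0.5157, -0.0537, 0.1038]
orientation: [3.095, 0.537, -0.007]
ft_force: [0.6, -0.5, -1.9]
opening: 0.0285
```

>>> {"api": "step_arm", "payload": {
  "commands": [
    {"fingers":-0.25,"x":0,"y":0,"z":0,"ax":0,"ay":0,"az":0},
    {"fingers":-0.1,"x":0,"y":0,"z":0,"ax":0,"ay":0,"az":0},
    {"fingers":-0.1,"x":0,"y":0,"z":0,"ax":0,"ay":0,"az":0},
    {"fingers":-0.1,"x":0,"y":0,"z":-20,"ax":0,"ay":0,"az":0},
    {"fingers":-0.1,"x":0,"y":0,"z":-50,"ax":0,"ay":0,"az":0},
    {"fingers":-0.1,"x":0,"y":0,"z":-50,"ax":0,"ay":0,"az":0},
    {"fingers":-0.1,"x":0,"y":0,"z":0,"ax":0,"ay":0,"az":0},
    {"fingers":-0.1,"x":0,"y":0,"z":0,"ax":0,"ay":0,"az":0}
  ]
}}

```text
t: 21.95
tcp_pos: [0.5158, -0.0535, 0.2233]
orientation: [3.095, 0.536, -0.007]
ft_force: [-0.1, 0.2, -0.6]
opening: 0.0382
```

```bash
python3 fin.py w11.png; cp top.npz top0.npz
python3 - <<'E'
from h import *
# unmoved check: top-view phone, timer, pipette, black bottles before/after
a=dict(np.load('top0.npz'))['img'];c=cam('top');b=c['img']
for n,(x0,x1,y0,y1) in dict(phone=(550,595,235,305),timer=(288,318,280,310),blacks=(255,312,238,275),pip=(362,386,108,200)).items():
    s=np.s_[int(y0*.8):int(y1*.8),int(x0*.8):int(x1*.8)];print(n,np.abs(a[s].astype(int)-b[s]).mean().round(1))
E
```

```text
[515.8 -53.5 223.3] 0.03815474899836921 21.95 [-0.1  0.2 -0.6]
19.662104944006092 [-0.005 -0.001 -1.   ]
part n 1420 lo [-48.4  -5.3] hi [50.   6.6] z [95.4 97.7 99.1] ang 7.6
panel n 15241 lo [-80.8 -61.1] hi [82.1 63.1] z [76.4 77.9 79.4] ang 19.6
vial n 3385 lo [-58.4 -47.2] hi [ 56.2 -18.3] z [106.  117.8 119.3] ang 19.8
vialtop n 3263 lo [-58.5 -47.2] hi [ 55.8 -18.3] z [116.3 117.8 119.3] ang 19.8
rim n 2454 lo [-91.4 -71.2] hi [90.8 71.8] z [87.7 89.8 91.2] ang 19.6
phone 2.3
timer 3.4
blacks 2.4
pip 23.8
```

View pics/w11.png

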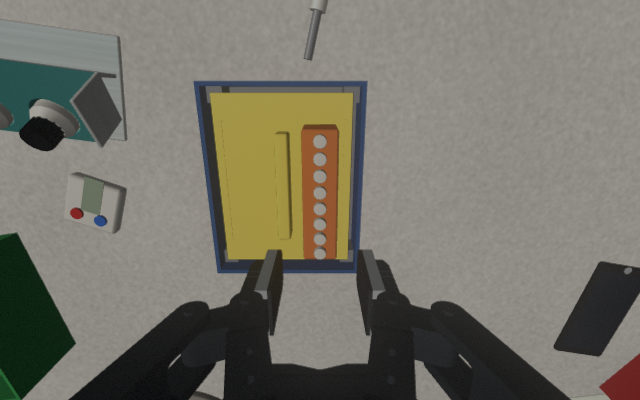

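The packed box shows the rack at (320,192) beside the partition at (282,185), and the gripper is clear. The top-view difference at the pipette is most likely the arm in the way: its tip sits where expected at (312,30), and the arm never came near it. Handing in.

```bash
python3 -c "
from station import robot
print(robot.sign_off())"
```

```text
the job is handed in; nothing more can be done
None
```

The kit box is packed and handed in, with the arm clock at about 22 s of the 69 s allowed. The hand-in gives no verdict.

**What I did:** I drew the orange-capped bottle from the slanted rack and stood it in the empty cavity. I then laid the divider on the posts with its partition up, and stood the vial rack on the −y side of the partition. Each piece was lowered to about 1 mm or contact before release.

**Last checks:**

| Piece | Measured | Judged against |
|---|---|---|
| Bottle (before the divider covered it) | cap top 69.6 mm, level with the other three; about 4 mm from the cavity centre at most | within 12 mm, upright |
| Divider | underside about 74 mm, tilt about 0.001 rad, centre off by about 1 mm | 70–79 mm, 0.05 rad, 15 mm |
| Vial rack | base about 78 mm, on the panel; about 34 mm from the partition; about 2 mm from the middle; yaw within 0.3° | 17–53 mm, 35 mm, 0.25 rad |

In the top view the phone, timer and black-capped bottles match the start picture, and the gripper is clear with no force on it.

**What failed or disagreed:**
- **First grasp:** it stopped at the joint 4 and 5 range limits (−0.99 and 0.28 rad) and closed above the cap, with about 12 N of force. I backed off and regripped from a different angle; the black bottles did not move.
- **Vial rack position:** the top view was 12 mm off, because the colour mask missed the white caps. The wrist view corrected it before the grasp.
- **Pipette:** the top-view comparison differed there, which I took to be the arm in the way. Only its tip was checked, and it looked to be in the same place in the wrist pictures.
- **Pictures viewed:** 12, two over the budget; one of them was wasted on a refused move.

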